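Try the folding stay of the gauge case

TASK

Try the lid stay on the wooden gauge case: raise the lid by its bow handle until the folding steel stay at its side snaps past straight and locks, without wrenching the lid against the stay so that the stay's clamped foot slips in its slot, and take the hand off so that the lid stands by itself. Then press the stay's knuckle back through straight until it is well folded, with the lid still standing, take the lid by its handle again and lower it gently until it is fully shut, never letting it fall. Let go at the end and leave everything else on the table where it is.

Things in the scene. Friction and masses are not known exactly. Their poses are not given: they have to be found in the camera images.
- case: Fixed wooden gauge case, 180 mm deep (its x), 260 wide (its y), 100 high; origin at the centre of its underside on the table. At yaw 0 its x axis points away from the robot. The lid is hinged on the far (+x) wall, the handle faces -x, the folding stay is outside the -y end wall
- lid_hinge (a point): middle of the lid's hinge axis (along the case's y), at the top of the far wall, 90 mm in +x of the case's centre and 100 mm above the table
- lid_bar (a point): middle of the lid's round steel handle bar, 12 mm thick, along the case's y, 120 mm between its two arms, 36 mm clear of the lid's front edge, in the plane of the 12 mm lid; 222 mm from the hinge axis, 106 mm above the table when shut. It can turn between gripping fingers
- lid (a joint): lid angle, rad: 0 shut, grows as it opens. 0.9 kg +-15 percent, stiff hinge (0.6 N m friction): it stands alone above 0.95 rad, falls shut from lower. Lifting at the bar takes about 7 N, near the top 4 N, until the stay comes straight and stops it hard, somewhere from 1.2 to 1.36 rad depending on where the foot is clamped
- stay (a joint): fold of the stay's knuckle, rad: about 0 with the lid shut, grows as the lid rises; 2.76 straight, 3.26 locked on its stop. A weak spring draws it to the lock. Pulling the lid up holds it near straight: ease the lid down a few mm and it drops to the stop. Pressed back, it springs into the lock again if let go above 2.5, stays folded below 2.2
- knuckle (a point): middle of the bare knuckle pin, steel, 16 mm thick, along the case's y, 44 mm outside the -y end wall; free end 20 mm farther out, stay bars 30 mm inwards. Each bar is 96 mm (foot to knuckle, knuckle to lid). Locked, it is broken by pressing it in an arc about the foot, in the case's +x and down (about 30 degrees below level), 3 to 6 N, some 60 mm
- foot (a point): the stay's foot pivot, 10 mm outside the -y end wall, 70 mm above the table, nominally 50 mm in -x of the case's centre; clamped in a nearly level curved slot, up to 12 mm either way of that along the case's x. It slips under more than about 12 N along the slot, that is some 10 N too much at the handle with the stay straight, and must not (limit 2.5 mm)
- cap_nut: bystander: copper cap nut, 32 mm across and 32 high, standing in front of the case; origin under its centre
- enamel_gauge: bystander: white enamel round dial gauge on a small foot, 133 mm high; origin under its foot
- ring_gauge: bystander: steel ring 68 mm across and 22 high lying beside the case's +y end; origin under its centre
- spare_wrench: bystander: steel wrench lying on the table
- oil_tin: bystander: grey can 60 mm across and 110 high; origin under its centre
- dust_brush: bystander: brush with a wooden handle lying on the table

How it is judged (in metres and radians):
On the way, in this order (a step that is already met when the one before it is completed fails the run):
1. the lid is up, the stay is locked past straight, and the hand is off the handle (value of joint lid above 1 rad and value of joint stay above 3.1 rad and distance between the grasp point and lid_bar above 0.06 m), for 0.3 s.
2. the stay's knuckle is broken and well folded while the lid still stands, with the hand off the handle (value of joint lid above 0.85 rad and value of joint stay below 2.35 rad and distance between the grasp point and lid_bar above 0.06 m), for 0.2 s.
At the end, for the whole second after the job is handed in: The lid is shut (within 0.03 rad) and at rest with the stay folded (below 0.7 rad), the stay's foot within 2.5 mm of where it was clamped, the hand off the handle (60 mm or more) (value of joint lid below 0.03 rad and value of joint stay below 0.7 rad and not (velocity of joint lid above 0.05 rad/s) and distance of foot from where it was at the start of the episode below 0.0025 m and distance between the grasp point and lid_bar above 0.06 m); the robot touches nothing.
It fails at once if the stay's clamped foot slips 2.5 mm or more in its slot (the lid or stay was forced) (distance of foot from where it was at the start of the episode above 0.0025 m).
It fails at once if the lid falls (closing faster than 2 rad/s when less than 0.8 rad open) (velocity of joint lid below -2 rad/s and value of joint lid below 0.8 rad).
It fails at once if a bystander is shifted by more than 20 mm (distance of any of cap_nut, enamel_gauge, ring_gauge, spare_wrench, oil_tin, dust_brush from where it was at the start of the episode above 0.02 m).
It also fails if it takes over 72 s, if anything falls off the work surface, if the arm or the gripper's body presses on something with over 40 N, if the wrist force passes 120 N, or if a joint passes its speed limit or range.

ROBOT

A 7-joint arm with a two-finger parallel gripper is mounted at the origin on the work surface. World frame = base frame: x ahead of the robot, y to its left, z up, the work surface at z = 0. Lengths are in mm, angles in rad, forces in N, time in s.
With the tool pointing down it reaches from about 425 to 950 mm from the base axis. Payload 4.7 kg.
Tool frame: the origin (TCP) lies at the very end of the fingers, on their centre line; the grasp point (between the pads) lies 19 mm behind it; z points along the fingers, y is the direction in which the jaws open and shut (so a half turn about z gives the same grasp; the last joint's range is limited). The gripper opens to 87 mm and grips with 3 to 60 N. Pads are 19 mm wide; open, the fingers measure 117 mm over their backs; the gripper's body (75 mm by 190 mm) begins 51 mm behind the grasp point.
Start: joints at [1.103, 0.469, -0.049, 1.532, 0.024, 1.141, -0.082], TCP at [286.823, -611.05, 222.573] pointing down, gripper open.
Joint ranges: [-2.59, 2.59], [-0.33, 1.99], [-1.39, 1.29], [0.1, 2.45], [-1.04, 4.18], [0.21, 1.99], [-2.66, 2.66]. Speed limits (rad/s): [2.57, 2.57, 3.14, 3.14, 3.14, 3.14, 3.14].

INTERFACE

Orientations are given as a unit quaternion [w, x, y, z].
In Python, from bench import read_state, grab_frame, close_job gives the robot as it stands. The module is installed in compiled form; this text tells all that it offers.
- The arm moves only by the tool step_arm, never from a script. Its argument "steps" is a list of rows, each an object of numbers: "x", "y", "z": the shift along the tool's x, y, z in cm; "yaw": the turn about the tool's z in degrees; "hand": the finger opening in cm, from 0 to 8.7. A call has 1 to 10 rows; each row shifts and turns the commanded pose from where the row before left it, along the tool's axes as they then stand; what a row does not reach is not made up. A row lasts 1/8 s, in which the tool goes at most 62.5 mm and 10.7 degrees, less where a joint would pass 70% of its speed; a pose out of reach is approached as far as the arm can. A call is refused whole if a number of a shift passes 6.25 or a number of a turn 10.7, either way. A call with a gripper value outside its range is refused whole. The fingers move at their own pace and stop on an object; "force" is the grip in N (left out, the last holds). Time passes only in rows, so rows that do not move let the fingers close. It gives the time, the measured TCP pose, the force and the opening at its end, in the units of the state.
- read_state(): the state, without advancing time (a new reading comes with each control period).
- grab_frame(name): name is "scene" or "side" or "wrist"; returns a dict with "frame" (420x560x3 uint8, red, green, blue), "range_z" (420x560 float32, mm along the optical axis (not along the pixel's ray), 0 where there is no reading), "fx", "fy", "cx", "cy" (pixels), "rvec" (rotation vector, rad) and "tvec" (3), from world to camera coordinates, as OpenCV has them. Camera axes: x right, y down, z forward; pixel columns grow to the right and rows downward; lengths in mm; the calibration is good to about 2 mm. A picture is of the moment at which its call begins.
- close_job(): hands the job in, once; it reports no verdict.
The state is a dict: "t": time; "q": joint angles; "joint_velocities": joint speeds; "effort": joint torques, N m; "position": TCP position; "tcp_rot": TCP orientation; "force": force on the tool from outside, world axes, zero at the start; "wrist_torque": the same for the moment, N m; "width": finger opening in mm.
Only numpy, scipy, OpenCV 4.12 (cv2) and the standard library are available. Lean on these libraries where they do the work, as an engineer would, in place of code of your own. Each camera call takes 0.05 s, during which the arm holds its last target.

## Working session

There is one attempt and no reset: what is moved stays moved. The work goes in short steps, Python scripts to look and compute and a tool call to move; the robot and the scene stay as the last step left them, time stands still between calls to the robot, and variables do not carry over. Pictures are saved under pics/ and viewed, and the job is handed in when it is done.

Besides the shell and the picture viewer there is one more tool, called in YAML: its name, and indented under it one key for each argument. step_arm: Moves the arm, as the interface text tells. Its arguments: {"type":"object","properties":{"steps":{"type":"array"},"force":{"type":"number"}},"required":["steps"]}

```bash
ls; mkdir -p pics
python3 - <<'E'
from bench import *
import cv2
s=read_state();print(s)
for n in("scene","side","wrist"):
    g=grab_frame(n);cv2.imwrite(f"pics/{n}0.png",g["frame"][:,:,::-1]);print(n,g["fx"],g["cx"],g["cy"],g["rvec"],g["tvec"])
E
```

```text
pics
{'t': 0.0, 'q': array([ 1.10307742,  0.46946922, -0.0485663 ,  1.53368667,  0.02410105,
        1.14099896, -0.08234545]), 'joint_velocities': array([ 0.00032009, -0.00085467, -0.00092393,  0.00019438, -0.00034923,
        0.00067364, -0.00061834]), 'effort': array([ 7.55226120e-05, -5.07977557e+01, -8.07647430e-02, -2.36160117e+01,
       -6.13670913e-02,  3.79586359e-02,  1.79672725e-04]), 'position': array([ 286.52651128, -610.507989  ,  221.48369071]), 'tcp_rot': array([-9.54317535e-04,  9.76029933e-01,  2.17634082e-01, -2.57041414e-04]), 'force': array([0.38170589, 0.29619032, 0.00967446]), 'wrist_torque': array([-0.02315438, -0.00080325, -0.02290386]), 'width': 87.31652882671321}
scene 397.312972347329 279.29023712463504 214.4498893985536 [ 1.77973662  1.94054967 -0.63016182] [  28.63994236 -355.72101404 1705.8644932 ]
side 388.15138197583417 287.59864301932896 212.32447094428076 [ 2.26287912 -0.95426083  0.36630744] [-342.23132642  352.11918182 1115.31376967]
wrist 368.7086909969372 268.2979902994772 214.46738296867292 [-2.44011649  1.54736368  0.22878071] [-675.35691874  -35.57582053  391.98788707]
```

View pics/scene0.png

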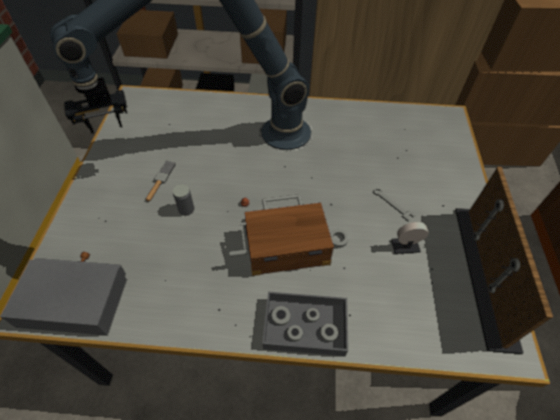

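View pics/side0.png

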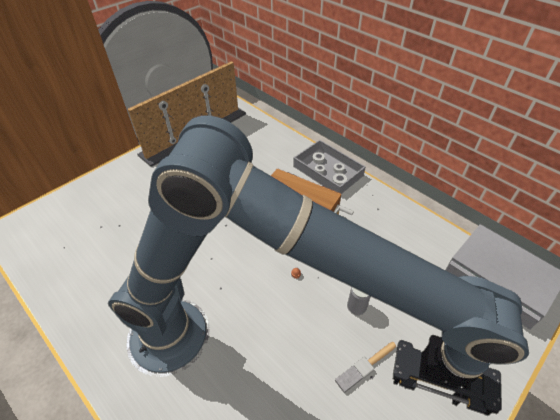

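View pics/wrist0.png

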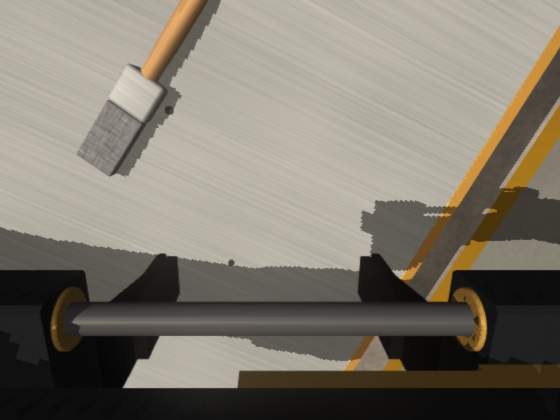

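```bash
cat > h.py <<'E'
import numpy as np,cv2
from bench import *
from scipy.spatial.transform import Rotation as Rn
def cam(g):
    R=cv2.Rodrigues(np.array(g["rvec"],float))[0];t=np.array(g["tvec"],float).ravel();return R,t
def cloud(g):
    R,t=cam(g);z=g["range_z"];v,u=np.mgrid[:z.shape[0],:z.shape[1]]
    P=np.stack([(u-g["cx"])/g["fx"]*z,(v-g["cy"])/g["fy"]*z,z],-1)
    W=(P-t)@R; W[z<=0]=np.nan; return W
def ray(g,u,v,h):
    R,t=cam(g);d=R.T@np.array([(u-g["cx"])/g["fx"],(v-g["cy"])/g["fy"],1]);c=-R.T@t
    return c+d*(h-c[2])/d[2]
def proj(g,p):
    R,t=cam(g);q=R@np.array(p,float)+t;return np.array([q[0]/q[2]*g["fx"]+g["cx"],q[1]/q[2]*g["fy"]+g["cy"]])
def tool():
    s=read_state();q=s["tcp_rot"];return s,Rn.from_quat([q[1],q[2],q[3],q[0]])
def to_tool(d):  # world mm shift -> tool cm
    s,r=tool();return r.inv().apply(d)/10
def crop(g,u0,u1,v0,v1,k,name):
    im=g["frame"][v0:v1,u0:u1,::-1];cv2.imwrite("pics/"+name,cv2.resize(im,None,fx=k,fy=k,interpolation=cv2.INTER_CUBIC))
E
python3 - <<'E'
from h import *
g=grab_frame("scene");W=cloud(g)
crop(g,160,360,160,290,4,"c1.png")
z=W[...,2]
m=((z>104)&(z<120)).astype(np.uint8);m[:150]=0;m[:,:220]=0;m[:,360:]=0
n,l,st,c=cv2.connectedComponentsWithStats(m);print(st,c)
k=1+np.argmax(st[1:,4]);mm=(l==k)
P=W[mm];print(P[:,2].mean())
cs,_=cv2.findContours(mm.astype(np.uint8),0,2);a=cv2.minAreaRect(cs[0]);ap=cv2.approxPolyDP(cs[0],5,True)
for p in ap[:,0]: print(p,ray(g,p[0],p[1],112).round(1))
r=cv2.minAreaRect(P[:,:2].astype(np.float32));print(r)
# side
C,t=cam(g);print(-C.T@t)
E
```

```text
[[     0      0    560    420 231131]
 [   241    194     93     67   4064]
 [   243    236      1      3      3]
 [   274    257      2      2      2]] [[279.37095413 209.15127352]
 [286.86860236 229.28912402]
 [243.         237.        ]
 [274.5        257.5       ]]
110.8342153671361
[321 203] [465.9 149.5 112. ]
[302 205] [480.2  86.4 112. ]
[298 194] [433.9  70.4 112. ]
[262 199] [466.8 -49.5 112. ]
[263 210] [512.8 -41.1 112. ]
[245 212] [526.4 -99.2 112. ]
[243 234] [613.1 -93.8 112. ]
[247 226] [581.4 -85.3 112. ]
[251 259] [701.  -57.3 112. ]
[333 247] [636.1 190.2 112. ]
((562.0933837890625, 33.07786560058594), (239.22845458984375, 275.985595703125), 14.262474060058594)
[1299.26972723   68.35176773 1159.5505884 ]
```

View pics/c1.png

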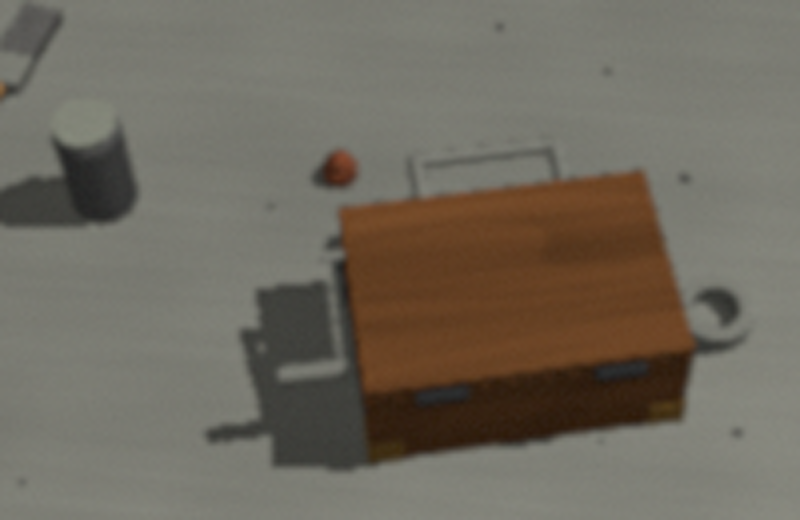

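Run:
```python
from h import *
g=grab_frame("scene")
f=lambda a,b,h:ray(g,160+a/4,160+b/4,h)
A,B=f(414,156,106),f(553,148,106);print("bar",A,B,(A+B)/2,np.linalg.norm(A-B))
c=[f(*p,112) for p in((342,208),(643,171),(690,347),(366,392))]
for p in c:print(p.round(1))
for i in range(4):print(np.linalg.norm(c[i]-c[(i+1)%4]))
for a,b in((0,1),(3,2)):
  d=c[b]-c[a];print(np.degrees(np.arctan2(-d[0],d[1])))
for a,b in((0,3),(1,2)):
  d=c[b]-c[a];print(np.degrees(np.arctan2(d[1],d[0])))
print("nut",f(340,165,20),"tin",f(86,120,110),"knuckle",f(310,370,80))
W=cloud(g)
for v in range(248,258):
  print(v,[tuple(W[v,u].round(0)) for u in (232,236,240,244)])
```

```text
bar [461.57836087 -45.06389739 106.        ] [442.12562532  72.00678836 106.        ] [451.8519931   13.47144549 106.        ] 118.67583739189443
[526.2 -97.5 112. ]
[464.9 148.6 112. ]
[635.3 188.6 112. ]
[697.4 -56.2 112. ]
253.68208329585232
175.04805084444024
252.5521418261056
176.12371758271613
13.981031905088361
14.227724706324379
13.577215432440795
13.204101003498439
nut [ 409.80596896 -120.48568263   20.        ] tin [ 450.97682473 -328.99695807  110.        ] knuckle [ 663.14242855 -106.42218984   80.        ]
248 [(np.float64(600.0), np.float64(-141.0), np.float64(0.0)), (np.float64(597.0), np.float64(-127.0), np.float64(-2.0)), (np.float64(597.0), np.float64(-114.0), np.float64(-1.0)), (np.float64(656.0), np.float64(-86.0), np.float64(99.0))]
249 [(np.float64(604.0), np.float64(-140.0), np.float64(0.0)), (np.float64(601.0), np.float64(-127.0), np.float64(-2.0)), (np.float64(598.0), np.float64(-114.0), np.float64(-5.0)), (np.float64(601.0), np.float64(-99.0), np.float64(1.0))]
250 [(np.float64(608.0), np.float64(-139.0), np.float64(0.0)), (np.float64(604.0), np.float64(-127
[... 1112 characters left out ...]
(680.0), np.float64(-120.0), np.float64(91.0)), (np.float64(677.0), np.float64(-108.0), np.float64(88.0)), (np.float64(623.0), np.float64(-110.0), np.float64(-3.0)), (np.float64(622.0), np.float64(-97.0), np.float64(-3.0))]
256 [(np.float64(630.0), np.float64(-136.0), np.float64(-2.0)), (np.float64(626.0), np.float64(-124.0), np.float64(-7.0)), (np.float64(627.0), np.float64(-110.0), np.float64(-4.0)), (np.float64(629.0), np.float64(-95.0), np.float64(3.0))]
257 [(np.float64(636.0), np.float64(-135.0), np.float64(1.0)), (np.float64(633.0), np.float64(-122.0), np.float64(-1.0)), (np.float64(633.0), np.float64(-108.0), np.float64(1.0)), (np.float64(629.0), np.float64(-96.0), np.float64(-5.0))]
```

step_arm:
  steps:
    - {"z":-4}
    - {"x":5.3,"y":-2.16}
    - {"x":5.3,"y":-2.16}
    - {"x":5.3,"y":-2.16}
    - {"x":5.3,"y":-2.16}
    - {"x":5.3,"y":-2.16}
    - {"x":2.14,"y":-5.51}
    - {"x":2.14,"y":-5.51}
    - {"x":2.14,"y":-5.51}
    - {"x":2.14,"y":-5.51}

```text
invalid input
```

step_arm:
  steps:
    - {"x":2.14,"y":-5.51}
    - {"x":2.14,"y":-5.51}
    - {"x":2.14,"y":-5.51}
    - {"yaw":-10}
    - {"yaw":-10}
    - {"yaw":-10}
    - {"yaw":-10}
    - {"yaw":-10}
    - {"yaw":-10}
    - {"yaw":-10}

```text
invalid input
```

Run:
```python
from h import *
s,r=tool();print(s["t"],s["position"],r.as_matrix().round(3).tolist(),s["q"].round(2),s["force"])
for n in("scene","side","wrist"):
    g=grab_frame(n);cv2.imwrite(f"pics/{n}1.png",g["frame"][:,:,::-1])
```

```text
0.25 [ 286.68055742 -610.79554103  222.04283986] [[0.905, 0.425, -0.0], [0.425, -0.905, 0.001], [-0.0, -0.001, -1.0]] [ 1.1   0.47 -0.05  1.53  0.02  1.14 -0.08] [-0.31103438  0.33783477 -0.27394126]
```

step_arm:
  steps:
    - {"x":0,"y":0,"z":-4,"yaw":0,"hand":8.7}

```text
t: 0.52
position: [285.8, -609.1, 259.3]
tcp_rot: [-0.004, 0.976, 0.218, -0.001]
force: [0.2, -0.4, -0.4]
width: 86.8
```

step_arm:
  steps:
    - {"x":5.3,"y":-2.16,"z":0,"yaw":0,"hand":8.7}
    - {"x":5.3,"y":-2.16,"z":0,"yaw":0,"hand":8.7}
    - {"x":5.3,"y":-2.16,"z":0,"yaw":0,"hand":8.7}
    - {"x":5.3,"y":-2.16,"z":0,"yaw":0,"hand":8.7}
    - {"x":5.3,"y":-2.16,"z":0,"yaw":0,"hand":8.7}
    - {"x":2.14,"y":-5.51,"z":0,"yaw":0,"hand":8.7}
    - {"x":2.14,"y":-5.51,"z":0,"yaw":0,"hand":8.7}
    - {"x":2.14,"y":-5.51,"z":0,"yaw":0,"hand":8.7}
    - {"x":2.14,"y":-5.51,"z":0,"yaw":0,"hand":8.7}
    - {"x":2.14,"y":-5.51,"z":0,"yaw":0,"hand":8.7}

```text
t: 1.78
position: [460.4, -104.0, 262.9]
tcp_rot: [0.0, 0.976, 0.218, 0.0]
force: [-0.3, 0.4, 0.9]
width: 87.0
```

step_arm:
  steps:
    - {"x":2.14,"y":-5.51,"z":0,"yaw":0,"hand":8.7}
    - {"x":2.14,"y":-5.51,"z":0,"yaw":0,"hand":8.7}
    - {"x":0,"y":0,"z":0,"yaw":-10,"hand":4}
    - {"x":0,"y":0,"z":0,"yaw":-10,"hand":4}
    - {"x":0,"y":0,"z":0,"yaw":-10,"hand":4}
    - {"x":0,"y":0,"z":0,"yaw":-10,"hand":4}
    - {"x":0,"y":0,"z":0,"yaw":-10,"hand":4}
    - {"x":0,"y":0,"z":0,"yaw":-10,"hand":4}
    - {"x":0,"y":0,"z":0,"yaw":-10,"hand":4}
    - {"x":0,"y":0,"z":0,"yaw":-9,"hand":4}

```text
t: 3.02
position: [452.5, 12.1, 262.7]
tcp_rot: [0.0, 0.613, 0.79, 0.0]
force: [-0.5, -0.6, -0.1]
width: 40.0
```

Run:
```python
from h import *
s,r=tool();print(s["t"],s["position"],r.as_matrix().round(3).tolist(),s["q"].round(2),s["force"])
for n in("scene","side","wrist"):
    g=grab_frame(n);cv2.imwrite(f"pics/{n}1.png",g["frame"][:,:,::-1])
```

```text
3.025 [452.52566255  12.08727061 262.69510399] [[-0.249, 0.968, 0.0], [0.968, 0.249, -0.0], [-0.0, 0.0, -1.0]] [ 0.36  0.1  -0.51  1.96  0.05  1.1   0.08] [-0.52028104 -0.59559214 -0.07605972]
```

View pics/wrist1.png

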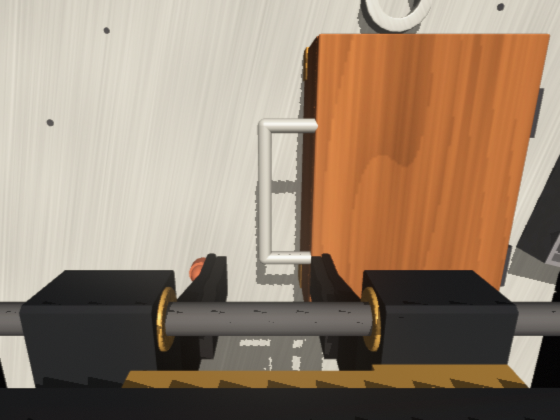

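View pics/side1.png

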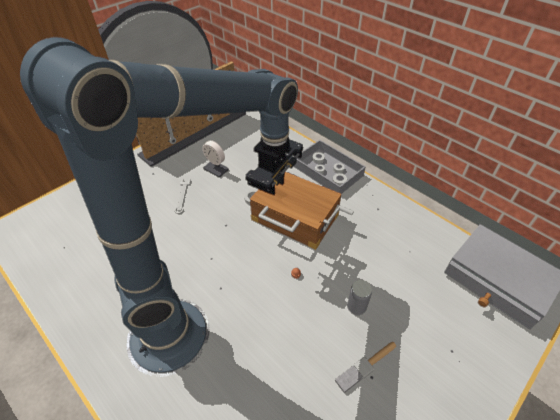

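Run:
```python
from h import *
g=grab_frame("wrist")
A=ray(g,264,123,106);B=ray(g,264.5,258,106);print(A,B,(A+B)/2,np.linalg.norm(A-B))
d=A-B;print(np.degrees(np.arctan2(-d[0],d[1])))
for p in((320,34),(549,34)):print(ray(g,*p,112))
```

```text
[434.52501629  71.95398719 106.        ] [464.4338491  -47.18070998 106.        ] [449.47943269  12.3866386  106.        ] 122.83165043703978
14.092881525735871
[460.50485163 147.72473811 112.        ]
[632.44284836 190.82006352 112.        ]
```

step_arm:
  steps:
    - {"x":0,"y":-0.2,"z":4,"yaw":0,"hand":4}
    - {"x":0,"y":0,"z":4,"yaw":0,"hand":4}
    - {"x":0,"y":0,"z":3,"yaw":0,"hand":4}
    - {"x":0,"y":0,"z":2,"yaw":0,"hand":4}
    - {"x":0,"y":0,"z":2,"yaw":0,"hand":4}
    - {"x":0,"y":0,"z":1.2,"yaw":0,"hand":4}
    - {"x":0,"y":0,"z":1.2,"yaw":0,"hand":4}
    - {"x":0,"y":0,"z":0,"yaw":0,"hand":4}

```text
t: 4.22
position: [450.2, 11.6, 88.0]
tcp_rot: [-0.0, 0.615, 0.789, -0.0]
force: [0.0, 0.8, -0.4]
width: 40.2
```

Run:
```python
from h import *
for n in("side","wrist"):
    g=grab_frame(n);cv2.imwrite(f"pics/{n}2.png",g["frame"][:,:,::-1])
crop(g,150,420,150,400,2,"w2.png")
```

```text
(no output)
```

View pics/wrist2.png

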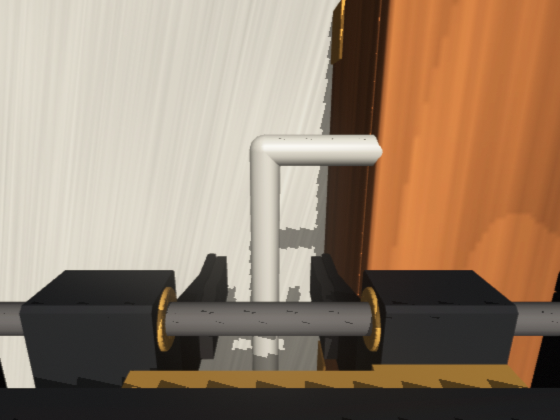

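step_arm:
  force: 20
  steps:
    - {"x":0,"y":0,"z":0,"yaw":0,"hand":0.6}
    - {"x":0,"y":0,"z":0,"yaw":0,"hand":0.6}
    - {"x":0,"y":0,"z":0,"yaw":0,"hand":0.6}
    - {"x":0,"y":0,"z":0,"yaw":0,"hand":0.6}

```text
t: 4.82
position: [449.3, 11.2, 88.5]
tcp_rot: [-0.001, 0.615, 0.789, -0.001]
force: [-4.4, -2.1, 4.1]
width: 11.0
```

```bash
cat > arc.py <<'E'
import numpy as np,sys
def P(t):return np.array([-222*np.cos(t)+6*np.sin(t),222*np.sin(t)+6*np.cos(t)])
def rows(a,b,n):
    T=np.linspace(a,b,n+1);o=[P(t) for t in T];r=np.zeros(2)
    for i in range(n):
        d=(o[i+1]-o[0])/10; q=np.round(d-r,2); r+=q
        print('{"x":0,"y":%.2f,"z":%.2f,"yaw":0,"hand":0.6},'%(q[0],-q[1]),round(T[i+1],3))
if __name__=="__main__":rows(float(sys.argv[1]),float(sys.argv[2]),int(sys.argv[3]))
E
python3 arc.py 0 1.1 20
```

```text
{"x":0,"y":0.07,"z":-1.22,"yaw":0,"hand":0.6}, 0.055
{"x":0,"y":0.13,"z":-1.21,"yaw":0,"hand":0.6}, 0.11
{"x":0,"y":0.20,"z":-1.21,"yaw":0,"hand":0.6}, 0.165
{"x":0,"y":0.27,"z":-1.19,"yaw":0,"hand":0.6}, 0.22
{"x":0,"y":0.33,"z":-1.18,"yaw":0,"hand":0.6}, 0.275
{"x":0,"y":0.39,"z":-1.15,"yaw":0,"hand":0.6}, 0.33
{"x":0,"y":0.46,"z":-1.13,"yaw":0,"hand":0.6}, 0.385
{"x":0,"y":0.52,"z":-1.11,"yaw":0,"hand":0.6}, 0.44
{"x":0,"y":0.58,"z":-1.07,"yaw":0,"hand":0.6}, 0.495
{"x":0,"y":0.64,"z":-1.05,"yaw":0,"hand":0.6}, 0.55
{"x":0,"y":0.69,"z":-1.00,"yaw":0,"hand":0.6}, 0.605
{"x":0,"y":0.75,"z":-0.97,"yaw":0,"hand":0.6}, 0.66
{"x":0,"y":0.80,"z":-0.92,"yaw":0,"hand":0.6}, 0.715
{"x":0,"y":0.85,"z":-0.87,"yaw":0,"hand":0.6}, 0.77
{"x":0,"y":0.90,"z":-0.83,"yaw":0,"hand":0.6}, 0.825
{"x":0,"y":0.94,"z":-0.78,"yaw":0,"hand":0.6}, 0.88
{"x":0,"y":0.98,"z":-0.73,"yaw":0,"hand":0.6}, 0.935
{"x":0,"y":1.02,"z":-0.67,"yaw":0,"hand":0.6}, 0.99
{"x":0,"y":1.06,"z":-0.61,"yaw":0,"hand":0.6}, 1.045
{"x":0,"y":1.08,"z":-0.56,"yaw":0,"hand":0.6}, 1.1
```

step_arm:
  steps:
    - {"x":0,"y":0.0,"z":-1.22,"yaw":0,"hand":0.6}
    - {"x":0,"y":0.1,"z":-1.21,"yaw":0,"hand":0.6}
    - {"x":0,"y":0.2,"z":-1.21,"yaw":0,"hand":0.6}
    - {"x":0,"y":0.27,"z":-1.19,"yaw":0,"hand":0.6}
    - {"x":0,"y":0.33,"z":-1.18,"yaw":0,"hand":0.6}

```text
t: 5.45
position: [458.7, 13.6, 149.2]
tcp_rot: [-0.0, 0.615, 0.789, -0.001]
force: [-1.0, -2.0, -7.0]
width: 11.5
```

step_arm:
  steps:
    - {"x":0,"y":0.39,"z":-1.15,"yaw":0,"hand":0.6}
    - {"x":0,"y":0.46,"z":-1.13,"yaw":0,"hand":0.6}
    - {"x":0,"y":0.52,"z":-1.11,"yaw":0,"hand":0.6}
    - {"x":0,"y":0.58,"z":-1.07,"yaw":0,"hand":0.6}
    - {"x":0,"y":0.64,"z":-1.05,"yaw":0,"hand":0.6}
    - {"x":0,"y":0.69,"z":-1.0,"yaw":0,"hand":0.6}
    - {"x":0,"y":0.75,"z":-0.97,"yaw":0,"hand":0.6}

```text
t: 6.32
position: [495.5, 22.8, 223.7]
tcp_rot: [-0.002, 0.615, 0.789, -0.003]
force: [-10.8, -2.2, 0.2]
width: 10.7
```

Run:
```python
from h import *
g=grab_frame("side");cv2.imwrite(f"pics/side3.png",g["frame"][:,:,::-1])
```

```text
(no output)
```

View pics/side3.png

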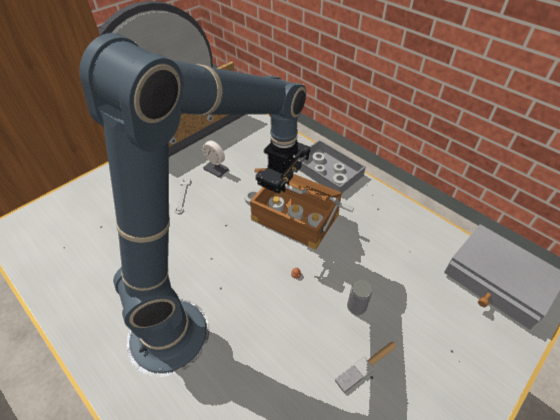

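step_arm:
  steps:
    - {"x":0,"y":0.6,"z":-0.92,"yaw":0,"hand":0.6}
    - {"x":0,"y":0.8,"z":-0.87,"yaw":0,"hand":0.6}
    - {"x":0,"y":0.9,"z":-0.83,"yaw":0,"hand":0.6}
    - {"x":0,"y":0.94,"z":-0.78,"yaw":0,"hand":0.6}

```text
t: 6.88
position: [527.7, 30.9, 258.7]
tcp_rot: [-0.002, 0.615, 0.789, -0.003]
force: [-11.2, -3.2, 5.2]
width: 11.2
```

step_arm:
  steps:
    - {"x":0,"y":0.85,"z":-0.85,"yaw":0,"hand":0.6}
    - {"x":0,"y":0.95,"z":-0.78,"yaw":0,"hand":0.6}
    - {"x":0,"y":1.06,"z":-0.61,"yaw":0,"hand":0.6}
    - {"x":0,"y":0,"z":0,"yaw":0,"hand":0.6}

```text
t: 7.38
position: [559.3, 38.8, 282.1]
tcp_rot: [0.001, 0.615, 0.789, 0.001]
force: [-3.5, -2.8, 3.9]
width: 11.4
```

```bash
python3 - <<'E'
from h import *
g=grab_frame("scene");crop(g,200,360,140,270,5,"s4.png")
g=grab_frame("side");crop(g,200,360,140,270,5,"sd4.png")
E
python3 arc.py 1.045 1.4 15
```

```text
{"x":0,"y":0.46,"z":-0.25,"yaw":0,"hand":0.6}, 1.069
{"x":0,"y":0.47,"z":-0.23,"yaw":0,"hand":0.6}, 1.092
{"x":0,"y":0.48,"z":-0.22,"yaw":0,"hand":0.6}, 1.116
{"x":0,"y":0.48,"z":-0.22,"yaw":0,"hand":0.6}, 1.14
{"x":0,"y":0.49,"z":-0.20,"yaw":0,"hand":0.6}, 1.163
{"x":0,"y":0.49,"z":-0.19,"yaw":0,"hand":0.6}, 1.187
{"x":0,"y":0.49,"z":-0.17,"yaw":0,"hand":0.6}, 1.211
{"x":0,"y":0.50,"z":-0.17,"yaw":0,"hand":0.6}, 1.234
{"x":0,"y":0.50,"z":-0.15,"yaw":0,"hand":0.6}, 1.258
{"x":0,"y":0.51,"z":-0.15,"yaw":0,"hand":0.6}, 1.282
{"x":0,"y":0.51,"z":-0.13,"yaw":0,"hand":0.6}, 1.305
{"x":0,"y":0.51,"z":-0.12,"yaw":0,"hand":0.6}, 1.329
{"x":0,"y":0.51,"z":-0.10,"yaw":0,"hand":0.6}, 1.353
{"x":0,"y":0.52,"z":-0.10,"yaw":0,"hand":0.6}, 1.376
{"x":0,"y":0.52,"z":-0.08,"yaw":0,"hand":0.6}, 1.4
```

View pics/s4.png

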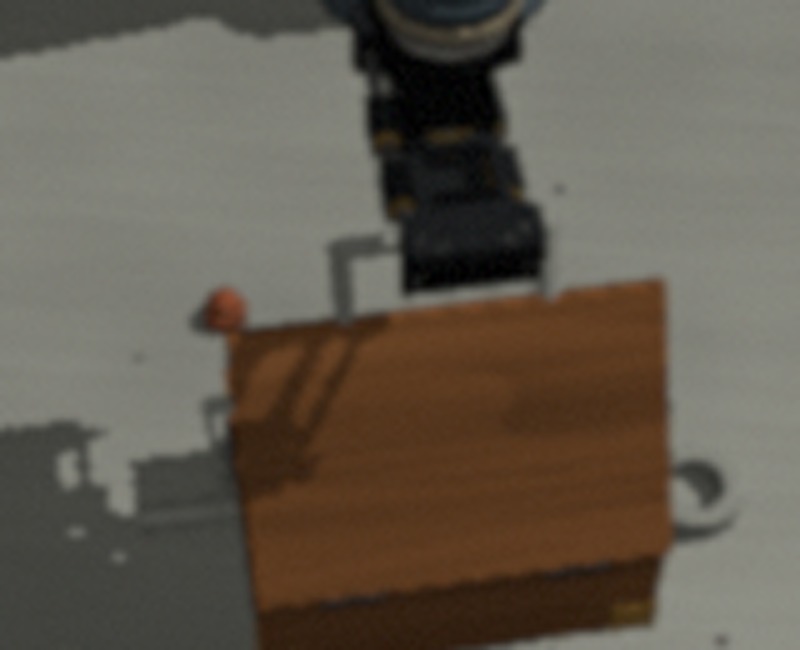

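View pics/sd4.png

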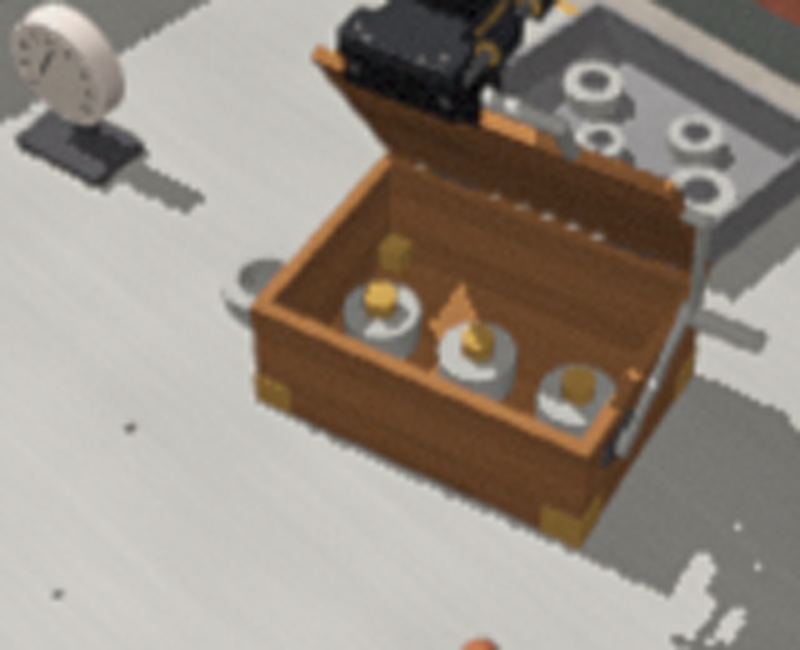

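step_arm:
  steps:
    - {"x":0,"y":0.46,"z":-0.27,"yaw":0,"hand":0.6}
    - {"x":0,"y":0.47,"z":-0.26,"yaw":0,"hand":0.6}
    - {"x":0,"y":0.48,"z":-0.25,"yaw":0,"hand":0.6}
    - {"x":0,"y":0.48,"z":-0.24,"yaw":0,"hand":0.6}
    - {"x":0,"y":0.3,"z":-0.12,"yaw":0,"hand":0.6}

```text
t: 8.1
position: [578.3, 43.6, 292.4]
tcp_rot: [-0.0, 0.615, 0.789, -0.001]
force: [-6.8, -3.5, 5.4]
width: 11.4
```

```bash
cat > st.py <<'E'
from h import *
s,r=tool();p=s["position"];F=s["force"]
ex=np.array([.9695,.245])
dx=ex@(p[:2]-[449.3,11.2]);dz=p[2]-88.5
b=np.array([dx-222,dz+6]);th=np.arctan2(b[1],-b[0])-.027
f=-np.array([ex@F[:2],F[2]]);t=np.array([np.sin(th),np.cos(th)]);n=np.array([np.cos(th),-np.sin(th)])
print("t%.2f th %.3f r %.1f tang %.1f radin %.1f Fy %.1f"%(s["t"],th,np.hypot(*b),f@t,f@n,-F[1]*.97+F[0]*.245))
E
python3 st.py
cat > sd.py <<'E'
from h import *
import sys
g=grab_frame("side");crop(g,300,370,150,250,6,sys.argv[1])
E
python3 sd.py a1.png
```

```text
t8.10 th 1.143 r 228.0 tang 4.5 radin 8.0 Fy 1.7
```

View pics/a1.png

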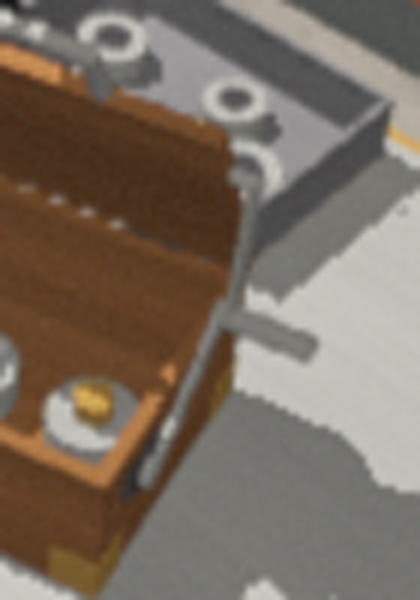

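step_arm:
  steps:
    - {"x":0,"y":0.28,"z":-0.14,"yaw":0,"hand":0.6}
    - {"x":0,"y":0.28,"z":-0.14,"yaw":0,"hand":0.6}
    - {"x":0,"y":0.28,"z":-0.14,"yaw":0,"hand":0.6}

```text
t: 8.52
position: [586.6, 45.7, 296.2]
tcp_rot: [-0.0, 0.615, 0.789, -0.001]
force: [-6.4, -3.1, 1.1]
width: 11.1
```

```bash
python3 st.py;python3 sd.py a2.png
python3 - <<'E'
from h import *
g=grab_frame("side")
# project model: case frame
ex=np.array([.9695,.245,0]);ey=np.array([-.245,.9695,0]);H=np.array([667,66.5,100.])
O=H-90*ex;O[2]=0
for fx in(-62,-50,-38):
  print(fx,(proj(g,O+fx*ex-144*ey+np.array([0,0,70]))-[300,150])*6)
def onplane(u,v,off):  # intersect with plane y_case=off
    R,t=cam(g);d=R.T@np.array([(u-g["cx"])/g["fx"],(v-g["cy"])/g["fy"],1]);c=-R.T@t
    p=c+d*((off-(c-O)@ey)/(d@ey));return (p-O)@ex,p[2]
print("at a1: foot",onplane(300+150/6,150+470/6,-144),"top",onplane(300+245/6,150+178/6,-144),"kn",onplane(300+232/6,150+318/6,-144))
E
```

```text
t8.53 th 1.184 r 228.3 tang 6.1 radin 3.7 Fy 1.4
-62 [151.5470514  494.52978223]
-50 [161.21301253 479.73878551]
-38 [170.77590861 465.10550046]
at a1: foot (np.float64(-68.99533024489772), np.float64(98.90311276392606)) top (np.float64(14.010029693541881), np.float64(246.859812988361)) kn (np.float64(27.45769309943733), np.float64(128.88297332923378))
```

View pics/a2.png

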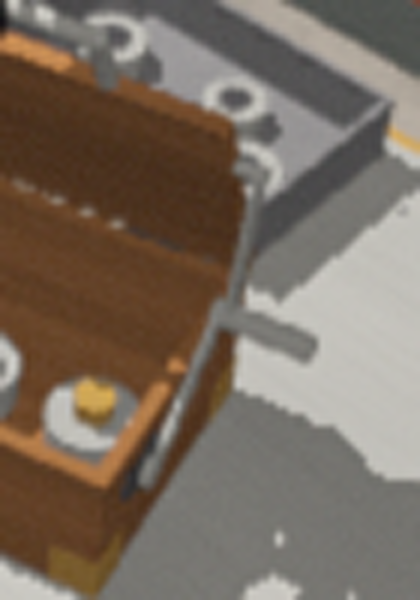

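step_arm:
  steps:
    - {"x":0,"y":0.2,"z":-0.08,"yaw":0,"hand":0.6}
    - {"x":0,"y":0.2,"z":-0.08,"yaw":0,"hand":0.6}

```text
t: 8.88
position: [590.6, 46.7, 297.9]
tcp_rot: [0.0, 0.615, 0.789, -0.0]
force: [-5.9, -3.4, 1.7]
width: 11.2
```

```bash
python3 st.py;python3 sd.py a3.png;python3 st.py
```

```text
t8.88 th 1.203 r 228.5 tang 5.5 radin 4.0 Fy 1.8
t8.93 th 1.205 r 228.5 tang 3.9 radin 4.4 Fy 1.1
```

View pics/a3.png

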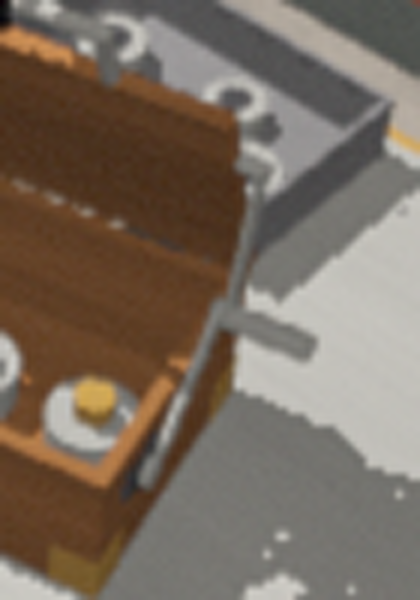

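step_arm:
  steps:
    - {"x":0,"y":0.2,"z":-0.08,"yaw":0,"hand":0.6}
    - {"x":0,"y":0.2,"z":-0.08,"yaw":0,"hand":0.6}

```text
t: 9.18
position: [594.5, 47.7, 299.4]
tcp_rot: [0.0, 0.615, 0.789, -0.0]
force: [-5.2, -2.5, 3.4]
width: 10.9
```

```bash
python3 st.py;python3 sd.py a4.png;python3 st.py
```

```text
t9.18 th 1.222 r 228.6 tang 4.1 radin 5.2 Fy 1.2
t9.22 th 1.224 r 228.6 tang 3.2 radin 3.6 Fy 0.2
```

step_arm:
  steps:
    - {"x":0,"y":0.15,"z":-0.05,"yaw":0,"hand":0.6}
    - {"x":0,"y":0.15,"z":-0.05,"yaw":0,"hand":0.6}

```text
t: 9.48
position: [597.5, 48.5, 300.5]
tcp_rot: [0.0, 0.615, 0.789, -0.0]
force: [-5.0, -2.9, 2.4]
width: 11.2
```

```bash
python3 st.py;python3 sd.py a5.png;python3 st.py
```

```text
t9.47 th 1.237 r 228.7 tang 4.4 radin 4.1 Fy 1.6
t9.53 th 1.238 r 228.8 tang 4.9 radin 4.0 Fy 1.7
```

View pics/a5.png

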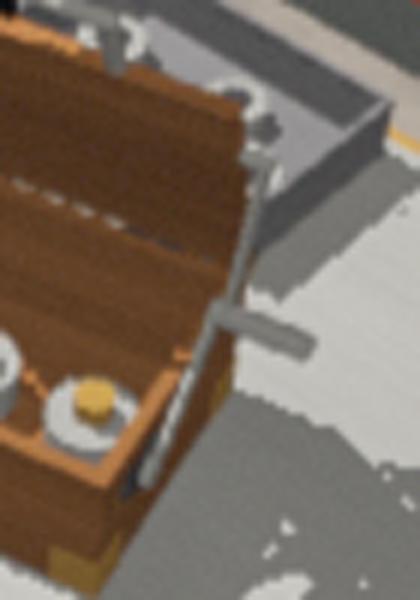

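step_arm:
  steps:
    - {"x":0,"y":0.15,"z":-0.05,"yaw":0,"hand":0.6}
    - {"x":0,"y":0.15,"z":-0.05,"yaw":0,"hand":0.6}

```text
t: 9.78
position: [600.6, 49.2, 301.6]
tcp_rot: [0.0, 0.615, 0.789, -0.0]
force: [-5.2, -3.6, 2.1]
width: 11.2
```

```bash
python3 st.py;python3 sd.py a6.png;python3 st.py
```

```text
t9.78 th 1.251 r 228.8 tang 5.0 radin 3.9 Fy 2.2
t9.82 th 1.252 r 228.8 tang 3.2 radin 4.7 Fy 0.0
```

step_arm:
  steps:
    - {"x":0,"y":0.1,"z":-0.03,"yaw":0,"hand":0.6}
    - {"x":0,"y":0.1,"z":-0.03,"yaw":0,"hand":0.6}

```text
t: 10.07
position: [602.5, 49.7, 302.3]
tcp_rot: [0.0, 0.615, 0.789, -0.0]
force: [-5.8, -1.8, 3.6]
width: 11.3
```

```bash
python3 st.py;python3 sd.py a7.png;python3 st.py
```

```text
t10.07 th 1.260 r 228.9 tang 4.6 radin 5.3 Fy 0.4
t10.12 th 1.261 r 228.9 tang 4.0 radin 4.8 Fy 1.6
```

View pics/a7.png

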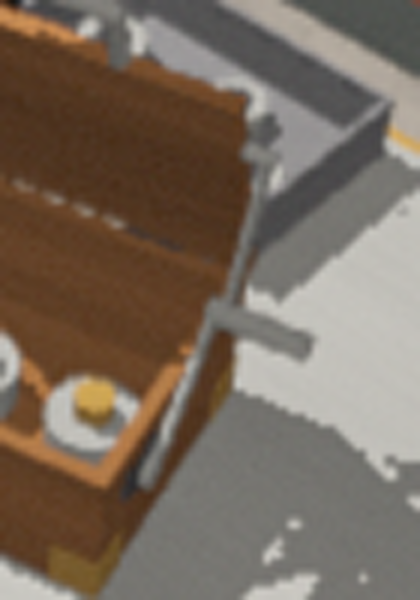

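step_arm:
  steps:
    - {"x":0,"y":0.1,"z":-0.03,"yaw":0,"hand":0.6}
    - {"x":0,"y":0.1,"z":-0.03,"yaw":0,"hand":0.6}

```text
t: 10.38
position: [604.6, 50.2, 303.0]
tcp_rot: [0.0, 0.615, 0.789, 0.0]
force: [-3.8, -3.0, 3.6]
width: 11.1
```

```bash
python3 st.py;python3 sd.py a8.png;python3 st.py
```

```text
t10.38 th 1.270 r 229.0 tang 3.1 radin 4.7 Fy 2.0
t10.43 th 1.271 r 229.0 tang 3.6 radin 4.6 Fy 1.8
```

step_arm:
  steps:
    - {"x":0,"y":0.1,"z":-0.03,"yaw":0,"hand":0.6}

```text
t: 10.55
position: [605.5, 50.4, 303.2]
tcp_rot: [0.0, 0.615, 0.789, 0.0]
force: [-5.3, -3.0, 3.0]
width: 10.9
```

```bash
python3 st.py;python3 sd.py a9.png;python3 st.py
```

```text
t10.55 th 1.274 r 229.0 tang 4.7 radin 4.5 Fy 1.6
t10.60 th 1.275 r 229.0 tang 4.2 radin 3.6 Fy 2.0
```

View pics/a9.png

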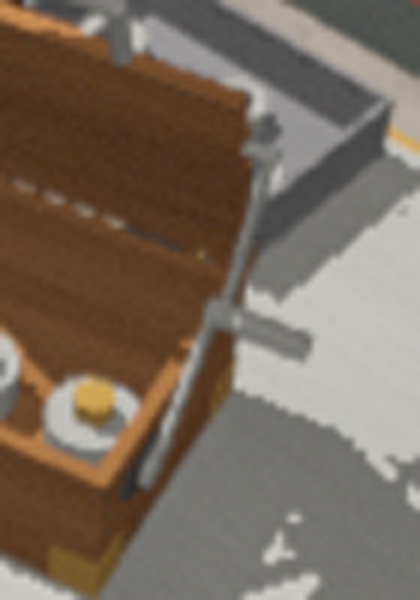

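step_arm:
  steps:
    - {"x":0,"y":0.1,"z":-0.03,"yaw":0,"hand":0.6}
    - {"x":0,"y":0.1,"z":-0.03,"yaw":0,"hand":0.6}

```text
t: 10.85
position: [607.6, 51.0, 304.0]
tcp_rot: [0.001, 0.615, 0.789, 0.0]
force: [-4.3, -2.8, 2.8]
width: 11.3
```

```bash
python3 st.py;python3 sd.py a10.png;python3 st.py
```

```text
t10.85 th 1.284 r 229.1 tang 3.9 radin 4.0 Fy 1.7
t10.90 th 1.285 r 229.1 tang 4.4 radin 4.3 Fy 1.2
```

step_arm:
  steps:
    - {"x":0,"y":0.1,"z":-0.03,"yaw":0,"hand":0.6}

```text
t: 11.02
position: [608.6, 51.2, 304.2]
tcp_rot: [0.001, 0.615, 0.789, 0.0]
force: [-5.0, -3.5, 3.8]
width: 11.6
```

```bash
python3 st.py;python3 sd.py a11.png;python3 st.py
```

```text
t11.03 th 1.289 r 229.1 tang 4.4 radin 5.2 Fy 2.1
t11.07 th 1.290 r 229.1 tang 3.5 radin 5.9 Fy 2.2
```

View pics/a11.png

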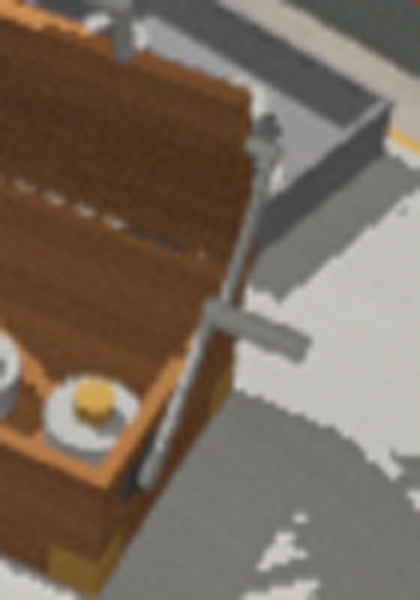

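step_arm:
  steps:
    - {"x":0,"y":0.1,"z":-0.02,"yaw":0,"hand":0.6}

```text
t: 11.2
position: [609.7, 51.5, 304.4]
tcp_rot: [0.001, 0.615, 0.789, 0.0]
force: [-4.0, -3.5, 4.5]
width: 11.1
```

```bash
python3 st.py;python3 sd.py a12.png;python3 st.py
```

```text
t11.20 th 1.294 r 229.1 tang 3.3 radin 5.6 Fy 2.4
t11.25 th 1.295 r 229.0 tang 2.6 radin 5.9 Fy 1.3
```

step_arm:
  steps:
    - {"x":0,"y":0.1,"z":-0.02,"yaw":0,"hand":0.6}

```text
t: 11.38
position: [610.9, 51.8, 304.7]
tcp_rot: [0.001, 0.615, 0.789, 0.001]
force: [-2.1, -2.9, 4.1]
width: 11.1
```

```bash
python3 st.py;python3 sd.py a13.png;python3 st.py
```

```text
t11.38 th 1.299 r 229.1 tang 1.5 radin 4.7 Fy 2.3
t11.43 th 1.300 r 229.0 tang 2.4 radin 7.0 Fy 1.6
```

View pics/a13.png

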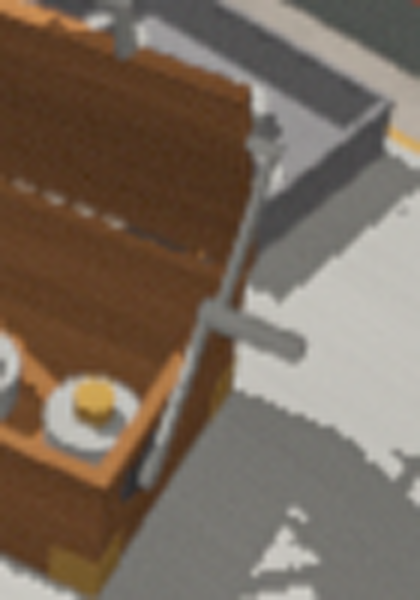

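step_arm:
  steps:
    - {"x":0,"y":0.1,"z":-0.02,"yaw":0,"hand":0.6}

```text
t: 11.55
position: [611.0, 51.8, 304.7]
tcp_rot: [0.0, 0.615, 0.789, -0.0]
force: [-7.2, -3.5, 5.7]
width: 11.4
```

```bash
python3 st.py;python3 sd.py a14.png;python3 st.py
```

```text
t11.55 th 1.300 r 229.0 tang 6.0 radin 7.5 Fy 1.6
t11.60 th 1.300 r 229.0 tang 5.5 radin 7.6 Fy 1.9
```

View pics/a14.png

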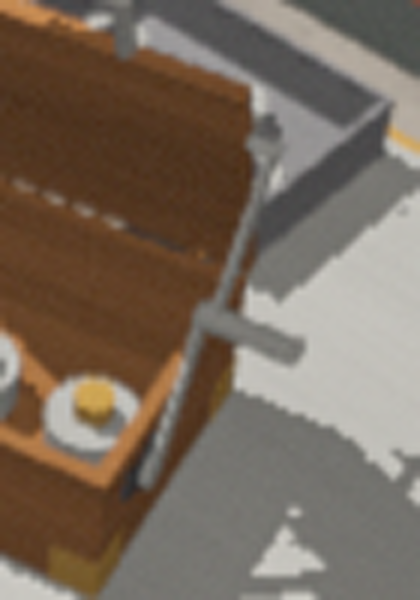

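step_arm:
  steps:
    - {"x":0,"y":-0.1,"z":0.02,"yaw":0,"hand":0.6}
    - {"x":0,"y":-0.1,"z":0.02,"yaw":0,"hand":0.6}

```text
t: 11.85
position: [610.6, 51.7, 304.6]
tcp_rot: [0.002, 0.615, 0.789, 0.001]
force: [-0.9, -1.5, 5.8]
width: 11.1
```

```bash
python3 st.py;python3 sd.py a15.png;python3 st.py
```

```text
t11.85 th 1.298 r 229.0 tang -0.3 radin 6.0 Fy 1.2
t11.90 th 1.298 r 229.0 tang 1.1 radin 7.2 Fy 1.6
```

View pics/a15.png

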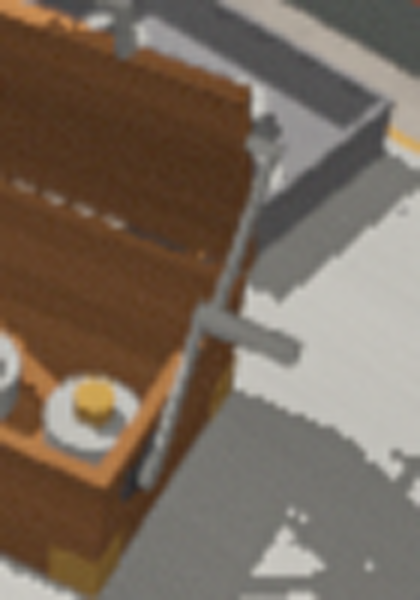

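step_arm:
  steps:
    - {"x":0,"y":-0.1,"z":0.02,"yaw":0,"hand":0.6}
    - {"x":0,"y":-0.1,"z":0.03,"yaw":0,"hand":0.6}
    - {"x":0,"y":-0.1,"z":0.03,"yaw":0,"hand":0.6}

```text
t: 12.28
position: [608.2, 51.1, 303.9]
tcp_rot: [0.002, 0.615, 0.789, 0.002]
force: [-0.5, -1.8, 5.3]
width: 11.4
```

```bash
python3 st.py;python3 sd.py a16.png;python3 st.py
```

```text
t12.28 th 1.287 r 229.0 tang -0.6 radin 5.3 Fy 1.6
t12.32 th 1.286 r 229.0 tang -0.6 radin 6.1 Fy 1.9
```

View pics/a16.png

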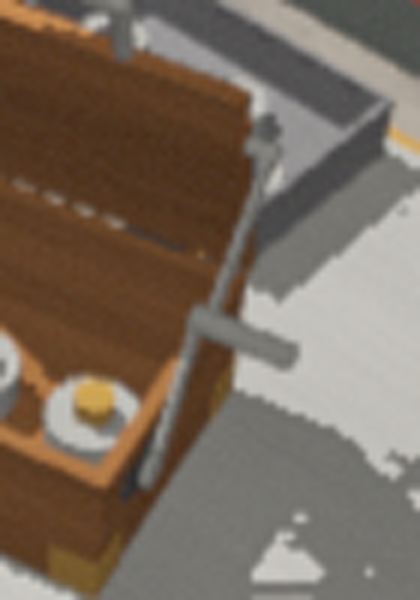

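step_arm:
  steps:
    - {"x":0,"y":-0.1,"z":0.03,"yaw":0,"hand":0.6}
    - {"x":0,"y":-0.1,"z":0.03,"yaw":0,"hand":0.6}
    - {"x":0,"y":-0.1,"z":0.03,"yaw":0,"hand":0.6}

```text
t: 12.7
position: [605.5, 50.4, 303.2]
tcp_rot: [0.002, 0.615, 0.789, 0.002]
force: [-0.6, -1.6, 6.0]
width: 11.3
```

```bash
python3 st.py;python3 sd.py a17.png;python3 st.py
```

```text
t12.70 th 1.274 r 228.9 tang -0.8 radin 6.0 Fy 1.4
t12.75 th 1.274 r 228.9 tang -0.4 radin 5.1 Fy 2.1
```

View pics/a17.png

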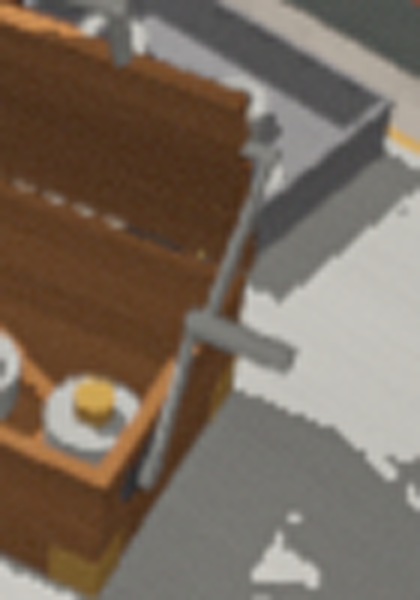

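step_arm:
  steps:
    - {"x":0,"y":-0.1,"z":0.03,"yaw":0,"hand":0.6}
    - {"x":0,"y":-0.1,"z":0.03,"yaw":0,"hand":0.6}
    - {"x":0,"y":-0.1,"z":0.03,"yaw":0,"hand":0.6}

```text
t: 13.12
position: [602.8, 49.7, 302.4]
tcp_rot: [0.002, 0.615, 0.789, 0.002]
force: [0.1, -1.8, 5.5]
width: 11.2
```

```bash
python3 st.py;python3 sd.py a18.png;python3 st.py
```

```text
t13.12 th 1.261 r 228.9 tang -1.4 radin 5.4 Fy 1.8
t13.18 th 1.261 r 228.9 tang -0.9 radin 5.2 Fy 2.7
```

View pics/a18.png

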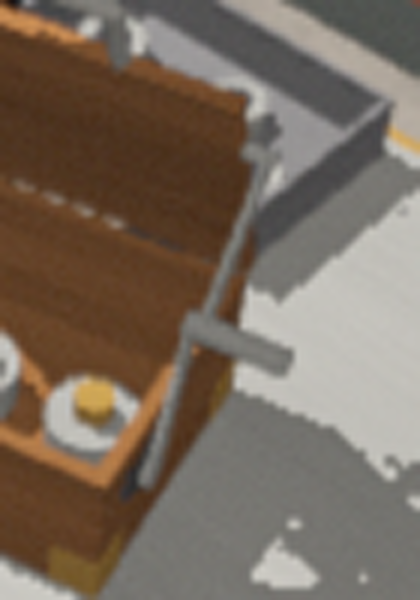

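step_arm:
  steps:
    - {"x":0,"y":-0.1,"z":0.03,"yaw":0,"hand":0.6}
    - {"x":0,"y":-0.1,"z":0.03,"yaw":0,"hand":0.6}

```text
t: 13.42
position: [600.9, 49.3, 301.8]
tcp_rot: [0.002, 0.615, 0.789, 0.003]
force: [-0.3, -2.0, 5.6]
width: 11.2
```

```bash
python3 st.py;python3 sd.py a19.png;python3 st.py
```

```text
t13.43 th 1.253 r 228.9 tang -1.0 radin 5.6 Fy 1.8
t13.47 th 1.252 r 228.9 tang -1.1 radin 4.9 Fy 2.1
```

step_arm:
  steps:
    - {"x":0,"y":-0.1,"z":0.03,"yaw":0,"hand":0.6}

```text
t: 13.6
position: [600.1, 49.1, 301.5]
tcp_rot: [0.002, 0.615, 0.789, 0.003]
force: [-0.4, -2.6, 5.4]
width: 11.4
```

```bash
python3 st.py;python3 sd.py a20.png;python3 st.py
```

```text
t13.60 th 1.249 r 228.9 tang -0.8 radin 5.4 Fy 2.4
t13.65 th 1.248 r 228.9 tang -1.9 radin 5.0 Fy 1.5
```

View pics/a20.png

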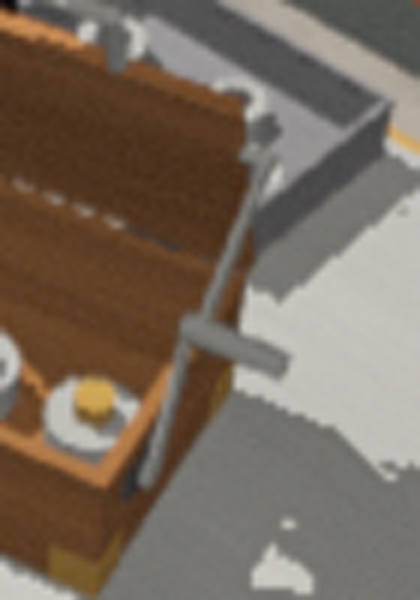

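step_arm:
  steps:
    - {"x":0,"y":-0.1,"z":0.03,"yaw":0,"hand":0.6}

```text
t: 13.78
position: [599.2, 48.9, 301.2]
tcp_rot: [0.002, 0.615, 0.789, 0.003]
force: [0.5, -1.3, 5.7]
width: 11.6
```

```bash
python3 st.py;python3 sd.py a21.png;python3 st.py
```

```text
t13.78 th 1.244 r 228.9 tang -2.0 radin 5.3 Fy 1.4
t13.82 th 1.244 r 228.9 tang -1.5 radin 5.1 Fy 2.2
```

step_arm:
  steps:
    - {"x":0,"y":-0.1,"z":0.03,"yaw":0,"hand":0.6}

```text
t: 13.95
position: [598.5, 48.7, 301.0]
tcp_rot: [0.003, 0.615, 0.789, 0.003]
force: [2.3, -1.6, 4.2]
width: 11.2
```

```bash
python3 st.py;python3 sd.py a22.png;python3 st.py
```

```text
t13.95 th 1.241 r 228.9 tang -3.2 radin 3.4 Fy 2.1
t14.00 th 1.241 r 228.9 tang -2.3 radin 4.4 Fy 2.6
```

View pics/a22.png

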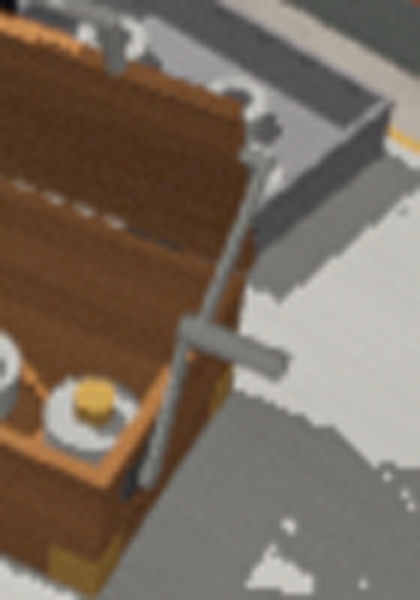

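step_arm:
  steps:
    - {"x":0,"y":0,"z":0,"yaw":0,"hand":4}
    - {"x":0,"y":0,"z":0,"yaw":0,"hand":4}
    - {"x":0,"y":0,"z":0,"yaw":0,"hand":4}

```text
t: 14.38
position: [595.5, 48.6, 298.6]
tcp_rot: [-0.0, 0.614, 0.789, 0.0]
force: [-0.3, 0.6, 0.2]
width: 33.2
```

```bash
python3 st.py;python3 sd.py a23.png;python3 - <<'E'
from h import *
g=grab_frame("wrist");cv2.imwrite(f"pics/w5.png",g["frame"][:,:,::-1])
E
```

```text
t14.38 th 1.226 r 227.5 tang 0.1 radin 0.3 Fy -0.6
```

View pics/a23.png

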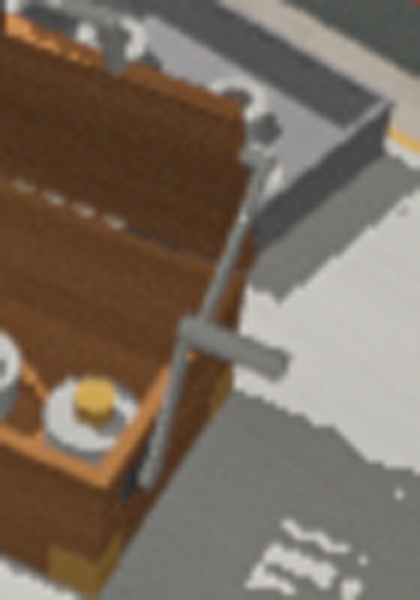

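View pics/w5.png

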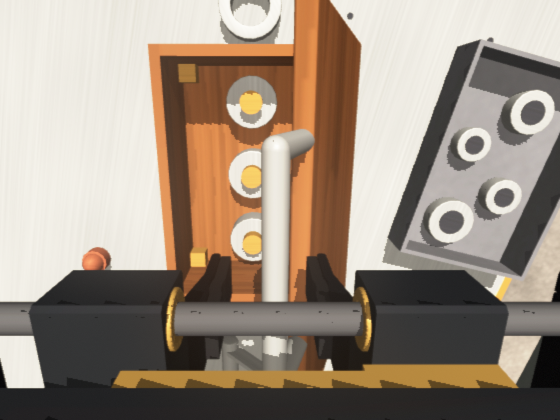

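step_arm:
  steps:
    - {"x":0,"y":0,"z":-1,"yaw":0,"hand":4}
    - {"x":0,"y":0,"z":-3,"yaw":0,"hand":4}
    - {"x":0,"y":0,"z":-4,"yaw":0,"hand":4}
    - {"x":0,"y":0,"z":-3,"yaw":0,"hand":4}
    - {"x":0,"y":0,"z":0,"yaw":0,"hand":4}
    - {"x":0,"y":0,"z":0,"yaw":0,"hand":4}
    - {"x":0,"y":0,"z":0,"yaw":0,"hand":4}

```text
t: 15.35
position: [595.2, 48.0, 407.9]
tcp_rot: [-0.001, 0.615, 0.789, -0.001]
force: [0.4, -0.4, 0.4]
width: 39.7
```

```bash
python3 st.py;python3 sd.py a24.png;python3 - <<'E'
from h import *
g=grab_frame("scene");crop(g,190,350,150,280,5,"s6.png")
g=grab_frame("side");cv2.imwrite("pics/side6.png",g["frame"][:,:,::-1])
E
```

```text
t15.35 th 1.327 r 333.1 tang -0.4 radin 0.3 Fy 0.4
```

View pics/s6.png

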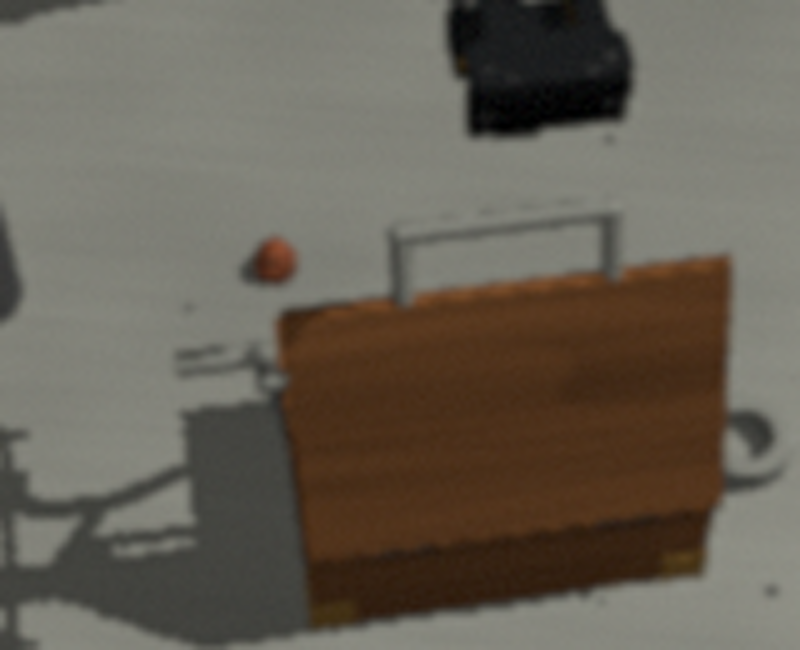

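View pics/a24.png

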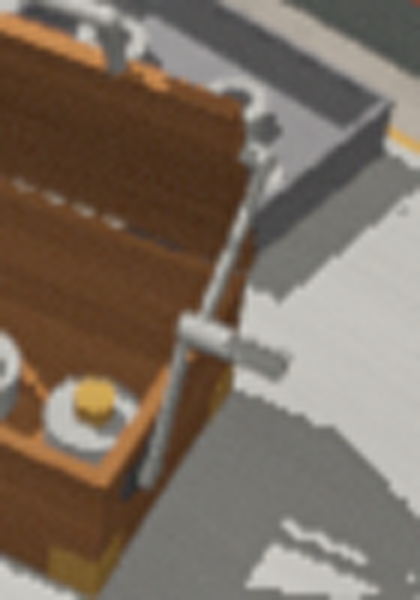

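View pics/side6.png

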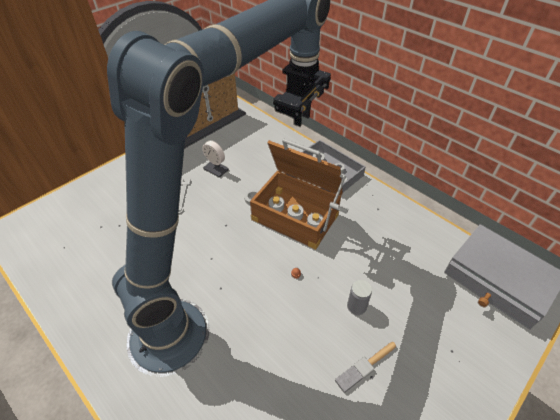

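```bash
cat > kn.py <<'E'
from h import *
ex=np.array([.9695,.245,0]);ey=np.array([-.245,.9695,0]);H=np.array([667,66.5,100.]);O=H-90*ex;O[2]=0
def onplane(g,u,v,off):
    R,t=cam(g);d=R.T@np.array([(u-g["cx"])/g["fx"],(v-g["cy"])/g["fy"],1]);c=-R.T@t
    p=c+d*((off-(c-O)@ey)/(d@ey));return p
def case(p): q=p-O;return np.array([q@ex,q@ey,q[2]]).round(1)
E
python3 - <<'E'
from kn import *
s=grab_frame("scene");d=grab_frame("side")
def M(g):
    R,t=cam(g);return np.array([[g["fx"],0,g["cx"]],[0,g["fy"],g["cy"]],[0,0,1]])@np.c_[R,t]
for a,b in(((225.6,222.4),(347,210.8)),((241,220.4),(331.3,204.2)),((233,221.4),(339,207.5))):
    X=cv2.triangulatePoints(M(s),M(d),np.array(a,float).reshape(2,1),np.array(b,float).reshape(2,1));X=(X[:3]/X[3]).ravel()
    print(X.round(1),case(X),proj(s,X),proj(d,X))
W=cloud(d)
for u in(333,336,339,342,345):
  for v in range(200,213):
    p=W[v,u];c=case(p)
    if c[2]>60 and c[1]<-140: print(u,v,c)
W=cloud(s)
for u in(227,230,234,238):
  for v in range(216,228):
    c=case(W[v,u])
    if c[2]>60 and c[1]<-140: print("s",u,v,c)
E
```

```text
[ 608.1 -145.1  161.9] [ -18.9 -190.7  161.9] [225.63103938 222.38923674] [347.03195654 210.81071292]
[595.4 -95.9 163. ] [ -19.2 -139.9  163. ] [242.05636038 219.99558635] [332.39068526 204.58802273]
[ 601.6 -120.9  162.5] [ -19.3 -165.7  162.5] [233.72482943 221.13565686] [339.74891358 207.75711979]
333 202 [ -18.1 -140.4  174.3]
333 203 [ -21.  -141.9  173.2]
333 204 [ -24.5 -143.6  172.8]
333 205 [ -25.  -144.2  168.9]
333 206 [ -25.1 -144.7  164.7]
333 207 [ -28.6 -146.4  164.2]
333 208 [ -29.  -147.   160.2]
336 204 [ -17.3 -150.9  170. ]
336 205 [ -19.8 -152.3  168.5]
336 206 [ -24.6 -154.4  169.5]
336 207 [ -25.1 -155.1  165.7]
336 208 [ -29.1 -156.9  165.8]
336 209 [ -27.9 -157.   160. ]
339 206 [ -20.5 -162.8  170.2]
339 207 [ -22.6 -164.   168.3]
339 208 [ -28.  -166.3  170.1]
339 209 [ -27.6 -166.7  165.3]
339 210 [ -26.  -166.6  158.8]
342 207 [ -16.2 -171.6  166.4]
342 208 [ -23.  -174.3  169.7]
342 209 [ -26.9 -176.1  169.8]
342 210 [ -26.8 -176.6  165.3]
342 211 [ -30.1 -178.2  164.7]
345 208 [ -21.6 -183.5  173.6]
345 209 [ -21.6 -184.   169.2]
345 210 [ -25.9 -185.9  169.7]
345 211 [ -26.4 -186.6  166. ]
345 212 [ -28.9 -187.9  164.4]
s 227 220 [ -21.9 -185.5  169.2]
s 227 221 [ -19.4 -185.9  167.5]
s 227 222 [ -16.5 -186.3  166.4]
s 227 223 [ -13.5 -186.6  165.3]
s 227 224 [  -9.3 -186.9  165.9]
s 230 220 [ -23.4 -176.6  165.3]
s 230 221 [ -17.8 -176.8  167.8]
s 230 222 [ -14.2 -177.2  167.5]
s 230 223 [ -10.7 -177.5  167.2]
s 230 224 [ -10.4 -178.   162.5]
s 234 219 [ -24.2 -164.   166.7]
s 234 220 [ -20.2 -164.4  167. ]
s 234 221 [ -18.6 -164.8  164. ]
s 234 222 [ -14.1 -165.2  165. ]
s 234 223 [ -12.7 -165.6  161.7]
s 238 219 [ -20.  -151.9  169.7]
s 238 220 [ -18.3 -152.3  167. ]
s 238 221 [ -14.7 -152.7  166.7]
s 238 222 [ -12.2 -153.1  165. ]
s 238 223 [ -12.4 -153.4  159.5]
```

step_arm:
  steps:
    - {"x":-3.7,"y":-0.73,"z":0,"yaw":0,"hand":4}
    - {"x":-3.7,"y":-0.73,"z":0,"yaw":0,"hand":4}
    - {"x":-3.7,"y":-0.73,"z":0,"yaw":0,"hand":4}
    - {"x":-3.7,"y":-0.73,"z":0,"yaw":0,"hand":4}
    - {"x":-3.74,"y":-0.74,"z":0,"yaw":0,"hand":4}
    - {"x":0,"y":0,"z":5,"yaw":0,"hand":4}
    - {"x":0,"y":0,"z":5,"yaw":0,"hand":4}
    - {"x":0,"y":0,"z":5,"yaw":0,"hand":4}
    - {"x":0,"y":0,"z":3,"yaw":0,"hand":4}
    - {"x":0,"y":0,"z":0,"yaw":0,"hand":4}

```text
t: 16.85
position: [603.8, -140.5, 226.5]
tcp_rot: [-0.003, 0.615, 0.789, -0.001]
force: [-0.0, 0.5, 0.5]
width: 39.8
```

Run:
```python
from kn import *
s,r=tool();print(case(s["position"]),r.as_matrix()[:2,:2].round(3).tolist(),s["force"],s["q"].round(2))
g=grab_frame("wrist");cv2.imwrite(f"pics/w7.png",g["frame"][:,:,::-1])
g=grab_frame("side");crop(g,260,380,120,240,5,"sd7.png")
g=grab_frame("scene");crop(g,170,330,140,270,5,"s7.png")
```

```text
[ -22.  -185.2  226.5] [[-0.244, 0.97], [0.97, 0.244]] [-0.04109525  0.47966056  0.4874105 ] [ 0.47  0.41 -0.41  1.64  0.18  1.13  0.25]
```

View pics/w7.png

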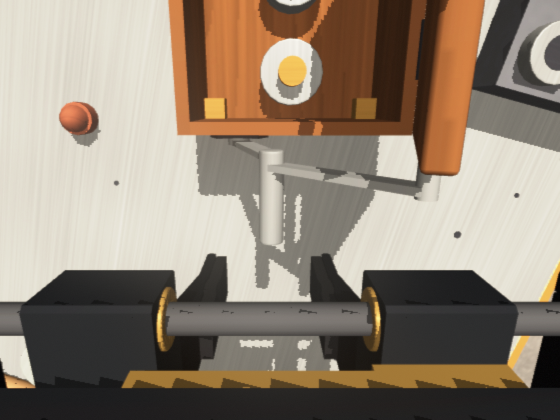

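View pics/sd7.png

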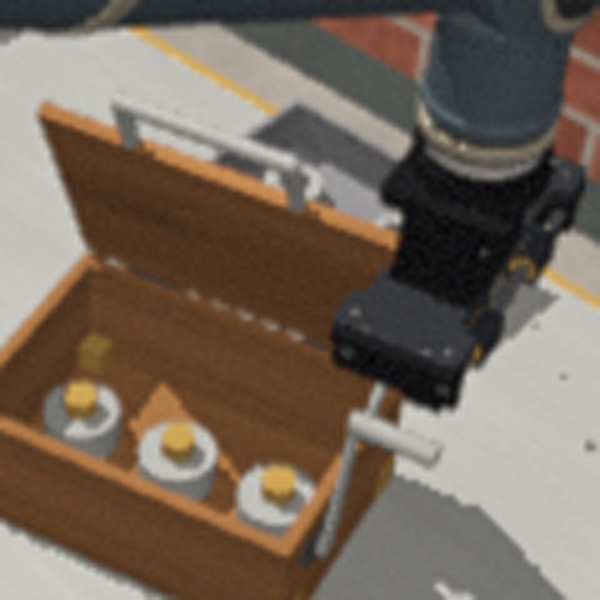

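View pics/s7.png

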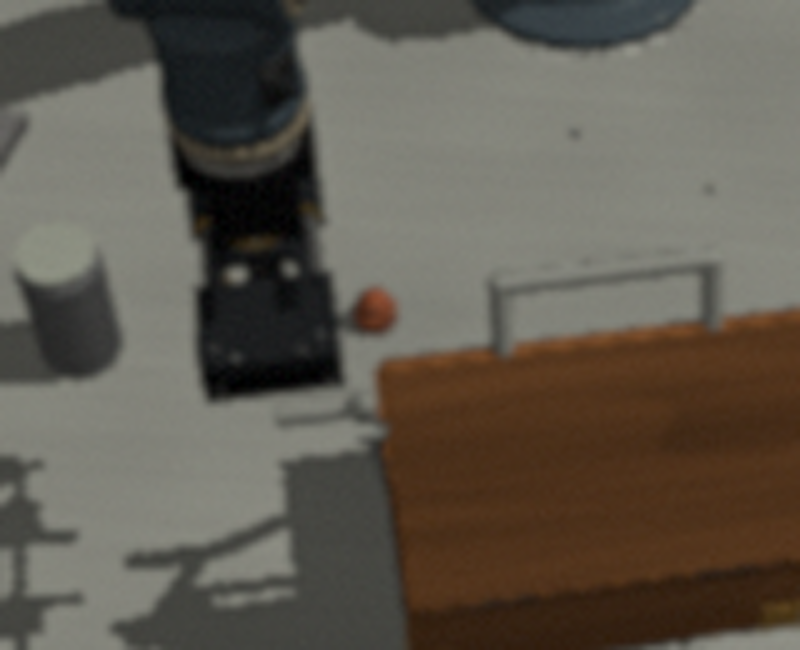

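Run:
```python
from kn import *
g=grab_frame("wrist")
for p,z in(((272,240),162),((272,243),168),((271,158),162),((428,200),245),((428,172),250),((440,172),250)):print(p,case(ray(g,*p,z)))
W=cloud(g)
for p in((428,196),(420,186),(272,236),(272,220),(268,180),(340,180)):print(p,case(W[p[1],p[0]]))
```

```text
(272, 240) [ -15.9 -195.6  162. ]
(272, 243) [ -16.  -195.4  168. ]
(271, 158) [ -16.7 -140.8  162. ]
(428, 200) [  47.8 -146.6  245. ]
(428, 172) [  44.1 -134.   250. ]
(440, 172) [  48.8 -134.   250. ]
(428, 196) [ 156.7 -204.5    2.2]
(420, 186) [  47.7 -142.7  235.7]
(272, 236) [ -16.  -190.2  169. ]
(272, 220) [ -16.  -179.7  167.7]
(268, 180) [ -18.6 -153.2  169.8]
(340, 180) [  17.7 -145.3  209.7]
```

step_arm:
  steps:
    - {"x":-0.58,"y":0.4,"z":0,"yaw":0,"hand":4}
    - {"x":0,"y":0,"z":2.5,"yaw":0,"hand":4}
    - {"x":0,"y":0,"z":2,"yaw":0,"hand":4}
    - {"x":0,"y":0,"z":1.5,"yaw":0,"hand":4}
    - {"x":0,"y":0,"z":1.3,"yaw":0,"hand":4}
    - {"x":0,"y":0,"z":0,"yaw":0,"hand":4}

```text
t: 17.8
position: [610.4, -145.2, 155.3]
tcp_rot: [-0.001, 0.615, 0.789, -0.0]
force: [-0.0, 0.5, -0.4]
width: 39.9
```

Run:
```python
from kn import *
s,r=tool();print(case(s["position"]),s["force"])
g=grab_frame("wrist");cv2.imwrite(f"pics/w8.png",g["frame"][:,:,::-1])
g=grab_frame("side");crop(g,260,380,120,240,5,"sd8.png")
```

```text
[ -16.7 -191.4  155.3] [-0.01872778  0.52109081 -0.39253463]
```

View pics/w8.png

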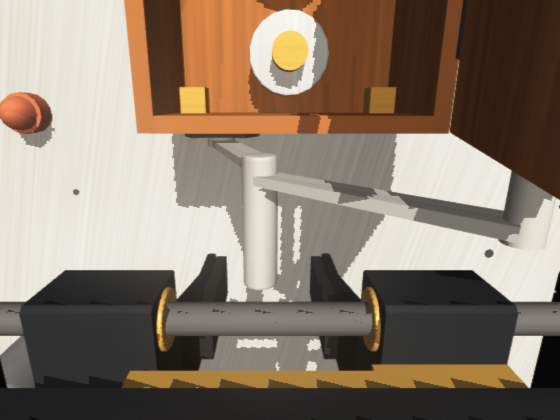

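View pics/sd8.png

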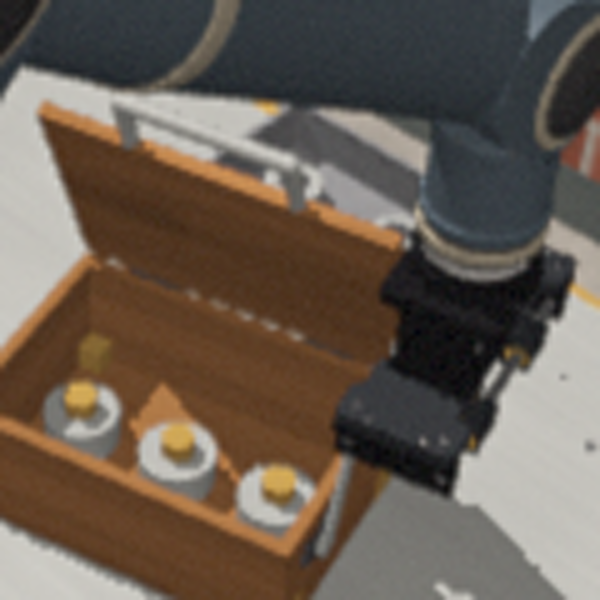

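Run:
```python
from kn import *
g=grab_frame("wrist");s,r=tool();p=s["position"]
for dx in(9.5,0,-9.5):print(dx,proj(g,p+r.apply([dx,0,-6])),proj(g,p+r.apply([dx,20,-6])))
for v in(280,284,286,288):print(case(ray(g,261,v,161)))
W=cloud(g)
for v in(260,270,278,283):print(case(W[v,261]))
```

```text
9.5 [267.32711036 258.90968299] [310.90909823 258.96545243]
0 [267.31555303 277.73944505] [310.21085556 277.7938357 ]
-9.5 [267.30435425 295.98502583] [309.53427486 296.03809573]
[ -18.8 -193.8  161. ]
[ -18.8 -195.9  161. ]
[ -18.8 -196.9  161. ]
[ -18.8 -198.   161. ]
[ -18.6 -179.9  169.3]
[ -18.6 -184.6  169.6]
[ -18.6 -188.1  170.4]
[ -18.6 -190.8  169.9]
```

Run:
```python
import numpy as np
a0=np.radians(72.4)
p=lambda b:96*np.array([np.cos(a0-b),np.sin(a0-b)])
B=np.arange(0,15)*0.055;r=np.zeros(2)
for b in B[1:]:
  q=np.round((p(b)-p(0))/10-r,2);r+=q;print(round(b,3),"y",q[0],"z",-q[1], (p(b)-p(0)).round(1))
```

```text
0.055 y 0.5 z 0.17 [ 5.  -1.7]
0.11 y 0.49 z 0.2 [ 9.9 -3.7]
0.165 y 0.47 z 0.23 [14.6 -6. ]
0.22 y 0.47 z 0.25 [19.3 -8.5]
0.275 y 0.45 z 0.28 [ 23.8 -11.3]
0.33 y 0.43 z 0.3 [ 28.1 -14.3]
0.385 y 0.41 z 0.33 [ 32.2 -17.6]
0.44 y 0.4 z 0.35 [ 36.2 -21.1]
0.495 y 0.38 z 0.37 [ 40.  -24.8]
0.55 y 0.35 z 0.39 [ 43.5 -28.7]
0.605 y 0.34 z 0.41 [ 46.9 -32.8]
0.66 y 0.31 z 0.42 [ 50. -37.]
0.715 y 0.29 z 0.44 [ 52.9 -41.4]
0.77 y 0.26 z 0.46 [ 55.5 -46. ]
```

step_arm:
  steps:
    - {"x":0,"y":0,"z":0.4,"yaw":0,"hand":2.4}
    - {"x":0,"y":0.1,"z":0,"yaw":0,"hand":2.4}
    - {"x":0,"y":0,"z":0,"yaw":0,"hand":2.4}

```text
t: 18.32
position: [611.3, -145.1, 152.1]
tcp_rot: [-0.0, 0.615, 0.789, -0.0]
force: [-1.5, -0.9, 0.3]
width: 25.1
```

step_arm:
  steps:
    - {"x":0,"y":0.4,"z":0.1,"yaw":0,"hand":2.4}
    - {"x":0,"y":0.4,"z":0.15,"yaw":0,"hand":2.4}

```text
t: 18.58
position: [619.3, -143.2, 149.6]
tcp_rot: [-0.0, 0.615, 0.789, -0.0]
force: [-2.4, -0.4, 1.9]
width: 24.4
```

```bash
cat > k2.py <<'E'
from kn import *
s,r=tool();F=s["force"];print("t",s["t"],case(s["position"]),"F case",(ex@F).round(1),(ey@F).round(1),F[2].round(1),s["width"].round(1))
E
python3 k2.py
```

```text
Traceback (most recent call last):
  File "k2.py", line 2, in <module>
    s,r=tool();F=s["force"];print("t",s["t"],case(s["position"]),"F case",(ex@F).round(1),(ey@F).round(1),F[2].round(1),s["width"].round(1))
                                                                                                                        ^^^^^^^^^^^^^^^^
AttributeError: 'float' object has no attribute 'round'
```

step_arm:
  steps:
    - {"x":0,"y":0.47,"z":0.23,"yaw":0,"hand":2.4}
    - {"x":0,"y":0.47,"z":0.25,"yaw":0,"hand":2.4}

```text
t: 18.82
position: [629.5, -140.6, 144.8]
tcp_rot: [0.0, 0.615, 0.789, 0.0]
force: [-1.5, 0.4, 1.6]
width: 24.0
```

```bash
sed -i 's/s\["width"\].round(1)/s["width"]/' k2.py; python3 k2.py
python3 - <<'E'
from h import *
g=grab_frame("wrist");cv2.imwrite(f"pics/w9.png",g["frame"][:,:,::-1])
E
```

```text
t 18.825 [   2.9 -191.6  144.8] F case -1.4 0.8 1.6 24.020217546872306
```

View pics/w9.png

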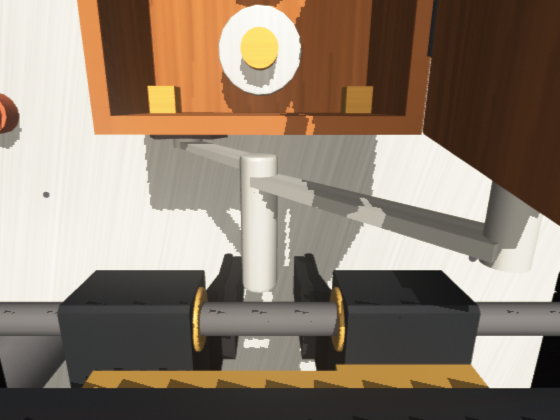

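step_arm:
  steps:
    - {"x":0,"y":0.45,"z":0.28,"yaw":0,"hand":2.4}
    - {"x":0,"y":0.43,"z":0.3,"yaw":0,"hand":2.4}
    - {"x":0,"y":0.41,"z":0.33,"yaw":0,"hand":2.4}

```text
t: 19.25
position: [641.4, -137.4, 135.5]
tcp_rot: [-0.0, 0.615, 0.789, -0.0]
force: [-1.7, 0.1, 1.1]
width: 24.2
```

```bash
python3 k2.py
```

```text
t 19.25 [  15.3 -191.4  135.5] F case -1.6 0.5 1.1 24.239828644878422
```

step_arm:
  steps:
    - {"x":0,"y":0.4,"z":0.35,"yaw":0,"hand":2.4}
    - {"x":0,"y":0.38,"z":0.37,"yaw":0,"hand":2.4}

```text
t: 19.5
position: [648.6, -135.7, 128.3]
tcp_rot: [-0.0, 0.615, 0.789, -0.0]
force: [-2.6, -0.1, 2.1]
width: 24.2
```

```bash
python3 k2.py
python3 - <<'E'
from h import *
g=grab_frame("wrist");cv2.imwrite(f"pics/w10.png",g["frame"][:,:,::-1])
g=grab_frame("scene");crop(g,170,330,140,270,5,"s10.png")
E
```

```text
t 19.5 [  22.6 -191.6  128.3] F case -2.6 0.5 2.1 24.21097590209781
```

View pics/w10.png

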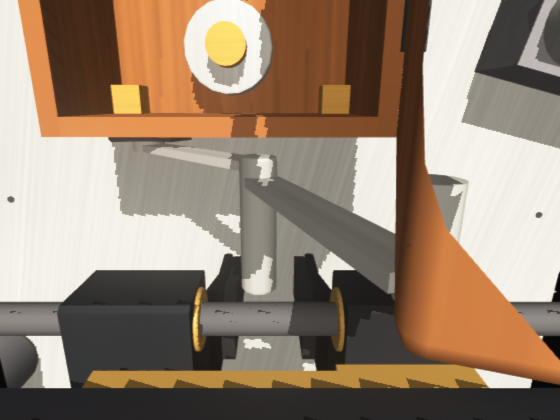

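View pics/s10.png

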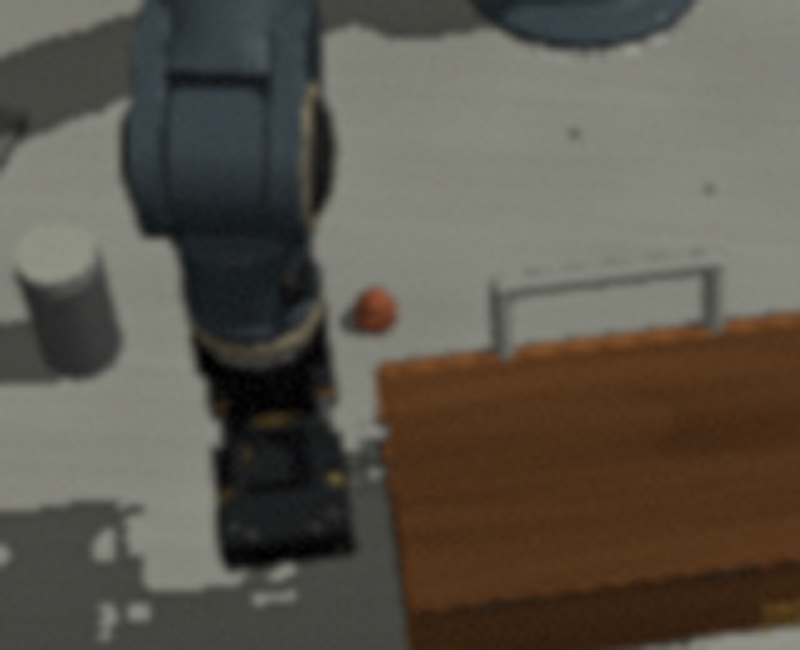

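step_arm:
  steps:
    - {"x":0,"y":0.37,"z":0.38,"yaw":0,"hand":2.4}
    - {"x":0,"y":0.35,"z":0.39,"yaw":0,"hand":2.4}

```text
t: 19.85
position: [655.5, -134.0, 120.8]
tcp_rot: [-0.0, 0.615, 0.789, -0.0]
force: [-3.7, -1.3, 2.4]
width: 24.3
```

```bash
python3 k2.py
```

```text
t 19.85 [  29.7 -191.6  120.8] F case -3.9 -0.3 2.4 24.251257069407057
```

step_arm:
  steps:
    - {"x":0,"y":0.34,"z":0.41,"yaw":0,"hand":2.4}
    - {"x":0,"y":0.31,"z":0.42,"yaw":0,"hand":2.4}

```text
t: 20.1
position: [661.8, -132.5, 112.3]
tcp_rot: [-0.0, 0.615, 0.789, -0.0]
force: [-4.8, -1.7, 3.8]
width: 24.2
```

```bash
python3 k2.py
python3 - <<'E'
from h import *
g=grab_frame("wrist");cv2.imwrite(f"pics/w11.png",g["frame"][:,:,::-1])
g=grab_frame("scene");crop(g,170,330,140,270,5,"s11.png")
g=grab_frame("side");crop(g,260,380,120,240,5,"sd11.png")
E
```

```text
t 20.1 [  36.2 -191.6  112.3] F case -5.1 -0.5 3.8 24.211338323106304
```

View pics/w11.png

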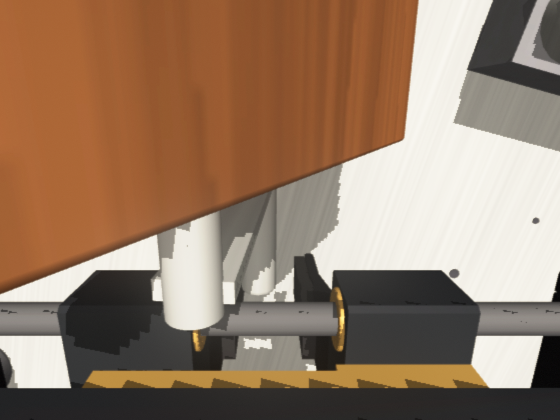

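View pics/sd11.png

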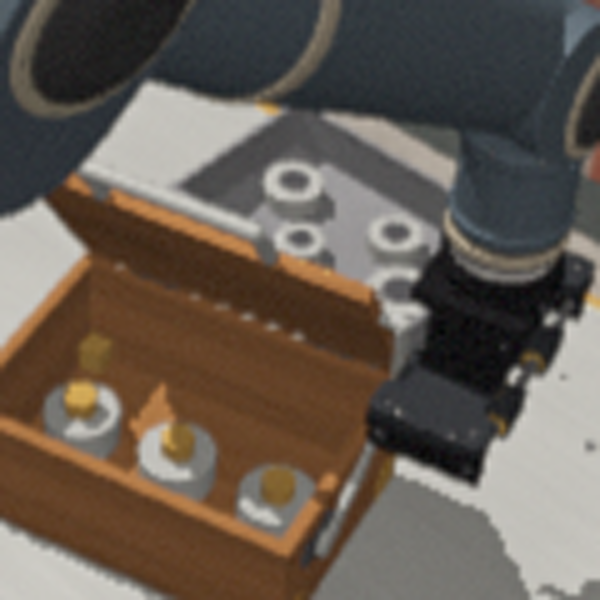

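```bash
python3 - <<'E'
from kn import *
g=grab_frame("side")
def f(th,y):return proj(g,H+ex*(-222*np.cos(th)+6*np.sin(th))+ey*y+np.array([0,0,222*np.sin(th)+6*np.cos(th)]))
for th in(.8,.85,.9,.95,1,1.05,1.1,1.15,1.2):
    print(th,((f(th,60)-[260,120])*5).round(),((f(th,-60)-[260,120])*5).round(), "lug", )
crop(g,260,380,120,240,6,"sd12.png")
E
python3 k2.py
```

```text
0.8 [ 55. 235.] [227. 304.] lug
0.85 [ 62. 219.] [234. 286.] lug
0.9 [ 69. 202.] [241. 269.] lug
0.95 [ 77. 186.] [249. 252.] lug
1 [ 84. 170.] [257. 236.] lug
1.05 [ 92. 154.] [265. 220.] lug
1.1 [100. 139.] [273. 204.] lug
1.15 [109. 124.] [281. 188.] lug
1.2 [117. 110.] [289. 173.] lug
t 20.3 [  36.6 -191.5  111.8] F case -1.3 -0.2 -1.8 24.10585697279574
```

View pics/sd12.png

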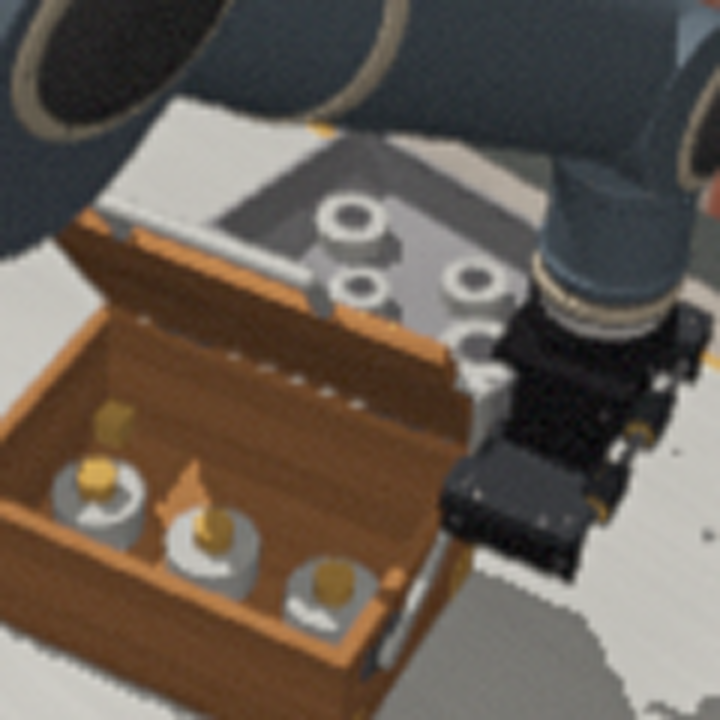

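step_arm:
  steps:
    - {"x":0,"y":0,"z":0,"yaw":0,"hand":3.6}
    - {"x":0,"y":-0.3,"z":0,"yaw":0,"hand":3.6}
    - {"x":-1.5,"y":0,"z":0,"yaw":0,"hand":3.6}
    - {"x":-1.5,"y":0,"z":0,"yaw":0,"hand":3.6}
    - {"x":0,"y":0,"z":0,"yaw":0,"hand":3.6}

```text
t: 20.92
position: [666.6, -165.4, 112.4]
tcp_rot: [0.001, 0.616, 0.788, -0.0]
force: [-0.1, 0.1, 0.6]
width: 35.9
```

```bash
python3 k2.py
python3 - <<'E'
from h import *
g=grab_frame("side");crop(g,260,380,120,240,5,"sd13.png")
E
```

```text
t 20.925 [  32.8 -224.7  112.4] F case -0.1 0.1 0.6 35.890923271201494
```

View pics/sd13.png

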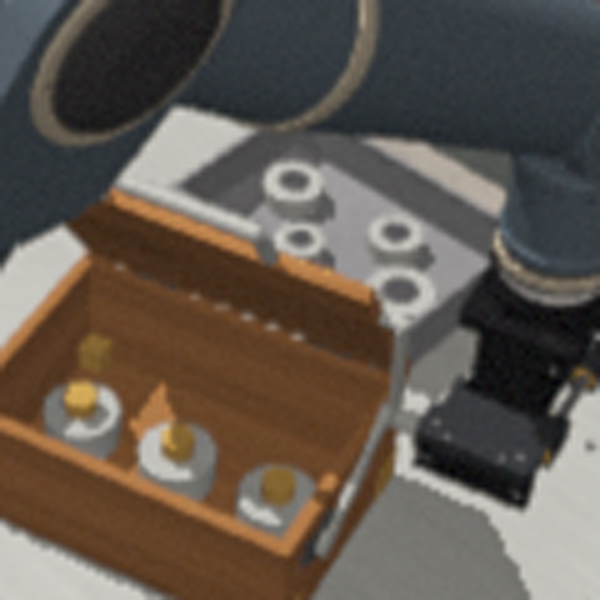

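step_arm:
  steps:
    - {"x":0,"y":0,"z":-5,"yaw":0,"hand":4}
    - {"x":0,"y":0,"z":-6,"yaw":0,"hand":4}
    - {"x":0,"y":0,"z":-6,"yaw":0,"hand":4}
    - {"x":0,"y":0,"z":-6,"yaw":0,"hand":4}
    - {"x":0,"y":0,"z":-6,"yaw":0,"hand":4}
    - {"x":0,"y":0,"z":0,"yaw":0,"hand":4}

```text
t: 21.72
position: [668.3, -161.0, 409.3]
tcp_rot: [0.005, 0.614, 0.789, 0.003]
force: [0.5, -0.3, -0.6]
width: 40.1
```

```bash
python3 k2.py
python3 - <<'E'
from kn import *
g=grab_frame("scene");crop(g,190,350,150,280,5,"s14.png")
g=grab_frame("side");crop(g,260,380,120,240,5,"sd14.png")
E
```

```text
t 21.725 [  35.6 -220.9  409.3] F case 0.4 -0.4 -0.6 40.10185025868694
```

View pics/s14.png

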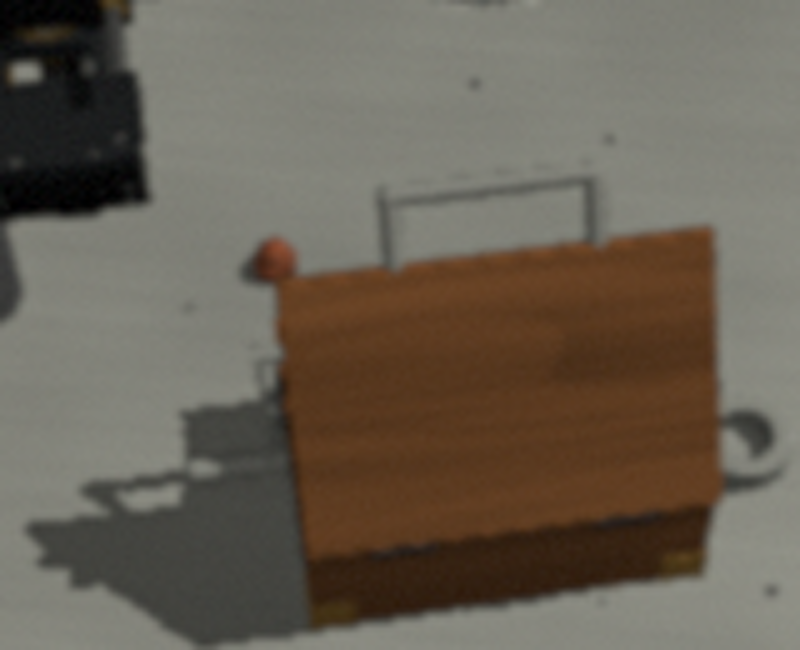

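View pics/sd14.png

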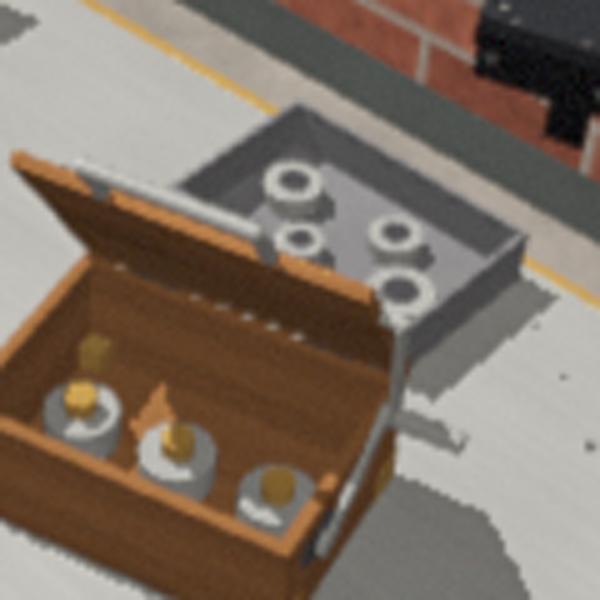

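Run:
```python
from kn import *
s=grab_frame("scene");d=grab_frame("side")
def M(g):
    R,t=cam(g);return np.array([[g["fx"],0,g["cx"]],[0,g["fy"],g["cy"]],[0,0,1]])@np.c_[R,t]
for a,b in(((190+385/5,150+197/5),(260+265/5,120+238/5)),((190+592/5,150+181/5),(260+84/5,120+168/5))):
    X=cv2.triangulatePoints(M(s),M(d),np.array(a,float).reshape(2,1),np.array(b,float).reshape(2,1));X=(X[:3]/X[3]).ravel()
    c=case(X);print(X.round(1),c,np.arctan2(c[2]-100,90-c[0])-.027,np.hypot(c[2]-100,90-c[0]))
for th in(.94,.96,.98,1,1.02,1.04):
    f=lambda g,y:proj(g,H+ex*(-222*np.cos(th)+6*np.sin(th))+ey*y+np.array([0,0,222*np.sin(th)+6*np.cos(th)]))
    print(th,((f(s,-60)-[190,150])*5).round(),((f(s,60)-[190,150])*5).round())
```

```text
[572.8 -21.3 289.1] [-22.8 -62.  289.1] 1.0059471145007737 220.18776078610728
[545.1  99.5 286.3] [-20.1  61.8 286.3] 1.0100338846267458 216.40170978991824
0.94 [381. 188.] [585. 164.]
0.96 [382. 190.] [586. 165.]
0.98 [383. 192.] [588. 168.]
1 [384. 194.] [590. 170.]
1.02 [385. 197.] [591. 172.]
1.04 [386. 200.] [593. 175.]
```

step_arm:
  steps:
    - {"x":4.4,"y":-1.2,"z":0,"yaw":0,"hand":4}
    - {"x":4.4,"y":-1.2,"z":0,"yaw":0,"hand":4}
    - {"x":4.4,"y":-1.2,"z":0,"yaw":0,"hand":4}
    - {"x":4.4,"y":-1.2,"z":0,"yaw":0,"hand":4}
    - {"x":4.4,"y":-1.1,"z":0,"yaw":0,"hand":4}
    - {"x":0,"y":0,"z":3,"yaw":0,"hand":4}
    - {"x":0,"y":0,"z":3,"yaw":0,"hand":4}
    - {"x":0,"y":0,"z":0,"yaw":0,"hand":4}

```text
t: 22.92
position: [553.4, 36.2, 338.9]
tcp_rot: [-0.003, 0.615, 0.789, -0.003]
force: [-0.2, 0.4, -0.7]
width: 39.9
```

```bash
python3 k2.py
python3 - <<'E'
from kn import *
g=grab_frame("wrist");cv2.imwrite(f"pics/w15.png",g["frame"][:,:,::-1])
s,r=tool();p=s["position"];print(proj(g,p+np.array([0,0,-60])))
W=cloud(g)
E
```

```text
t 22.925 [-27.6  -1.5 338.9] F case -0.1 0.4 -0.7 39.88997711416391
[270.06948252 232.20682432]
```

View pics/w15.png

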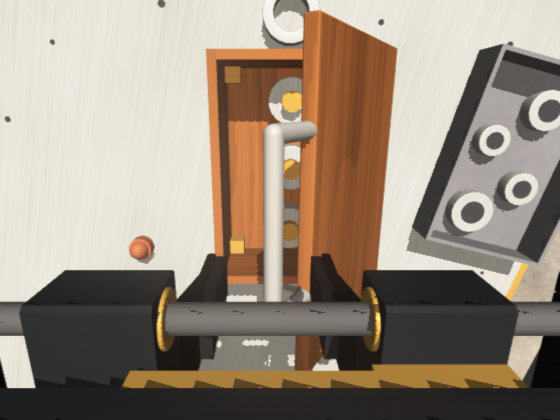

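step_arm:
  steps:
    - {"x":0,"y":0.25,"z":2.5,"yaw":0,"hand":4}
    - {"x":0,"y":0,"z":2,"yaw":0,"hand":4}
    - {"x":0,"y":0,"z":1.9,"yaw":0,"hand":4}
    - {"x":0,"y":0,"z":0,"yaw":0,"hand":4}

```text
t: 23.48
position: [557.7, 37.2, 278.2]
tcp_rot: [-0.001, 0.615, 0.789, -0.0]
force: [0.8, -0.3, -0.5]
width: 40.1
```

```bash
python3 k2.py
python3 - <<'E'
from kn import *
g=grab_frame("wrist");cv2.imwrite(f"pics/w16.png",g["frame"][:,:,::-1])
E
```

```text
t 23.475 [-23.2  -1.6 278.2] F case 0.7 -0.5 -0.5 40.13877217377189
```

View pics/w16.png

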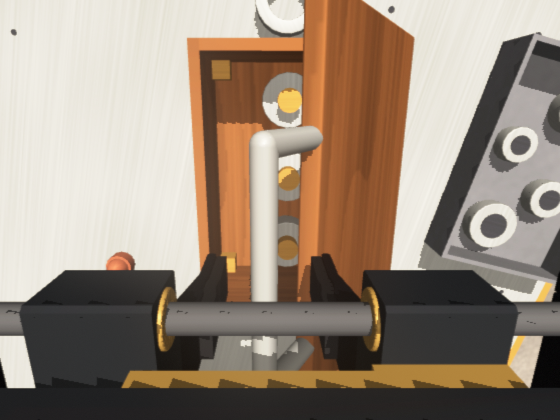

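step_arm:
  force: 20
  steps:
    - {"x":0,"y":-0.1,"z":0.4,"yaw":0,"hand":4}
    - {"x":0,"y":0,"z":0,"yaw":0,"hand":0.6}
    - {"x":0,"y":0,"z":0,"yaw":0,"hand":0.6}
    - {"x":0,"y":0,"z":0,"yaw":0,"hand":0.6}
    - {"x":0,"y":0,"z":0,"yaw":0,"hand":0.6}

```text
t: 24.15
position: [555.8, 36.9, 274.7]
tcp_rot: [-0.001, 0.615, 0.789, -0.001]
force: [-4.6, -1.1, 3.6]
width: 11.1
```

```bash
python3 k2.py;python3 arc.py 1.01 0 22
```

```text
t 24.15 [-25.1  -1.5 274.7] F case -4.7 0.1 3.6 11.116243267680684
{"x":0,"y":-0.87,"z":0.54,"yaw":0,"hand":0.6}, 0.964
{"x":0,"y":-0.84,"z":0.58,"yaw":0,"hand":0.6}, 0.918
{"x":0,"y":-0.81,"z":0.61,"yaw":0,"hand":0.6}, 0.872
{"x":0,"y":-0.78,"z":0.65,"yaw":0,"hand":0.6}, 0.826
{"x":0,"y":-0.75,"z":0.69,"yaw":0,"hand":0.6}, 0.78
{"x":0,"y":-0.72,"z":0.72,"yaw":0,"hand":0.6}, 0.735
{"x":0,"y":-0.69,"z":0.76,"yaw":0,"hand":0.6}, 0.689
{"x":0,"y":-0.65,"z":0.78,"yaw":0,"hand":0.6}, 0.643
{"x":0,"y":-0.62,"z":0.82,"yaw":0,"hand":0.6}, 0.597
{"x":0,"y":-0.57,"z":0.84,"yaw":0,"hand":0.6}, 0.551
{"x":0,"y":-0.54,"z":0.86,"yaw":0,"hand":0.6}, 0.505
{"x":0,"y":-0.50,"z":0.89,"yaw":0,"hand":0.6}, 0.459
{"x":0,"y":-0.45,"z":0.92,"yaw":0,"hand":0.6}, 0.413
{"x":0,"y":-0.41,"z":0.93,"yaw":0,"hand":0.6}, 0.367
{"x":0,"y":-0.37,"z":0.95,"yaw":0,"hand":0.6}, 0.321
{"x":0,"y":-0.33,"z":0.96,"yaw":0,"hand":0.6}, 0.275
{"x":0,"y":-0.28,"z":0.98,"yaw":0,"hand":0.6}, 0.23
{"x":0,"y":-0.24,"z":1.00,"yaw":0,"hand":0.6}, 0.184
{"x":0,"y":-0.19,"z":1.00,"yaw":0,"hand":0.6}, 0.138
{"x":0,"y":-0.14,"z":1.01,"yaw":0,"hand":0.6}, 0.092
{"x":0,"y":-0.10,"z":1.01,"yaw":0,"hand":0.6}, 0.046
{"x":0,"y":-0.05,"z":1.02,"yaw":0,"hand":0.6}, 0.0
```

step_arm:
  steps:
    - {"x":0,"y":-0.87,"z":0.5,"yaw":0,"hand":0.6}
    - {"x":0,"y":-0.84,"z":0.55,"yaw":0,"hand":0.6}
    - {"x":0,"y":-0.81,"z":0.6,"yaw":0,"hand":0.6}

```text
t: 24.52
position: [532.5, 31.0, 258.0]
tcp_rot: [0.001, 0.615, 0.789, 0.001]
force: [1.6, 0.7, 0.2]
width: 11.1
```

```bash
python3 st.py
```

```text
t24.52 th 0.883 r 222.3 tang -1.4 radin -1.0 Fy -0.3
```

step_arm:
  steps:
    - {"x":0,"y":-0.78,"z":0.65,"yaw":0,"hand":0.6}
    - {"x":0,"y":-0.75,"z":0.69,"yaw":0,"hand":0.6}
    - {"x":0,"y":-0.72,"z":0.72,"yaw":0,"hand":0.6}
    - {"x":0,"y":-0.69,"z":0.76,"yaw":0,"hand":0.6}

```text
t: 25.02
position: [503.4, 23.9, 229.2]
tcp_rot: [-0.0, 0.615, 0.789, 0.0]
force: [1.5, 0.5, 0.5]
width: 11.6
```

```bash
python3 st.py;python3 sd.py b1.png
```

```text
t25.02 th 0.696 r 221.8 tang -1.4 radin -0.9 Fy -0.1
```

View pics/b1.png

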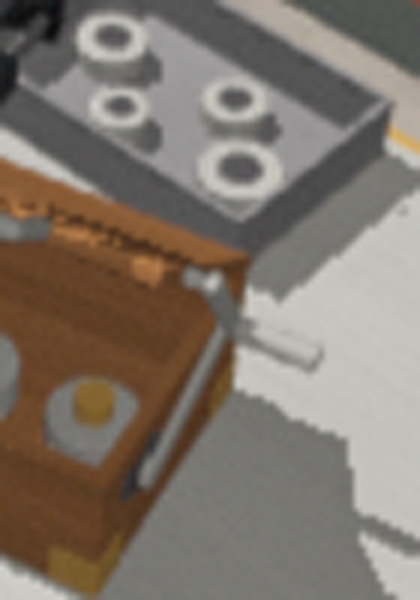

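step_arm:
  steps:
    - {"x":0,"y":-0.65,"z":0.78,"yaw":0,"hand":0.6}
    - {"x":0,"y":-0.62,"z":0.82,"yaw":0,"hand":0.6}
    - {"x":0,"y":-0.57,"z":0.84,"yaw":0,"hand":0.6}
    - {"x":0,"y":-0.54,"z":0.86,"yaw":0,"hand":0.6}

```text
t: 25.58
position: [480.5, 18.1, 196.2]
tcp_rot: [-0.0, 0.615, 0.789, 0.0]
force: [0.7, 1.9, 0.4]
width: 11.2
```

```bash
python3 st.py
```

```text
t25.57 th 0.512 r 221.5 tang -0.9 radin -0.8 Fy -1.7
```

step_arm:
  steps:
    - {"x":0,"y":-0.5,"z":0.89,"yaw":0,"hand":0.6}
    - {"x":0,"y":-0.45,"z":0.92,"yaw":0,"hand":0.6}
    - {"x":0,"y":-0.41,"z":0.93,"yaw":0,"hand":0.6}
    - {"x":0,"y":-0.37,"z":0.95,"yaw":0,"hand":0.6}

```text
t: 26.08
position: [463.4, 13.8, 159.1]
tcp_rot: [-0.0, 0.615, 0.789, -0.0]
force: [-2.3, 0.9, -0.5]
width: 11.3
```

```bash
python3 st.py
```

```text
t26.07 th 0.327 r 221.4 tang 1.1 radin 1.8 Fy -1.4
```

step_arm:
  steps:
    - {"x":0,"y":-0.33,"z":0.96,"yaw":0,"hand":0.6}
    - {"x":0,"y":-0.28,"z":0.98,"yaw":0,"hand":0.6}
    - {"x":0,"y":-0.24,"z":1.0,"yaw":0,"hand":0.6}
    - {"x":0,"y":-0.19,"z":1.0,"yaw":0,"hand":0.6}

```text
t: 26.58
position: [453.1, 11.2, 119.6]
tcp_rot: [-0.001, 0.615, 0.789, -0.001]
force: [-3.7, 2.3, 0.7]
width: 11.0
```

```bash
python3 st.py;python3 sd.py b2.png
```

```text
t26.57 th 0.141 r 221.5 tang -0.3 radin 3.1 Fy -3.2
```

View pics/b2.png

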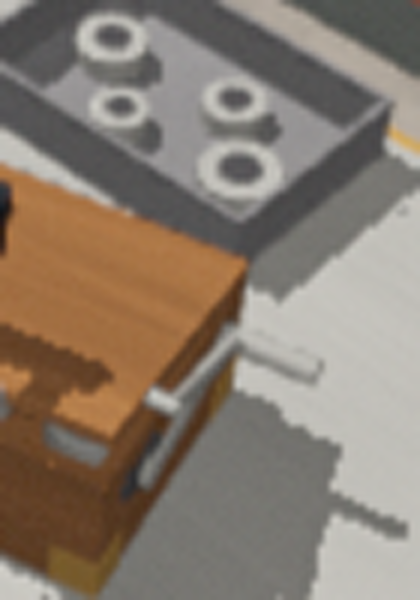

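Last 0.14 rad, slowing towards contact.

step_arm:
  steps:
    - {"x":0,"y":-0.2,"z":0.9,"yaw":0,"hand":0.6}
    - {"x":0,"y":-0.1,"z":0.8,"yaw":0,"hand":0.6}
    - {"x":0,"y":-0.05,"z":0.6,"yaw":0,"hand":0.6}
    - {"x":0,"y":-0.02,"z":0.4,"yaw":0,"hand":0.6}

```text
t: 27.12
position: [449.9, 10.4, 93.0]
tcp_rot: [-0.0, 0.615, 0.789, -0.0]
force: [-5.1, 1.9, 0.0]
width: 11.0
```

```bash
python3 st.py;python3 k2.py
```

```text
t27.12 th 0.020 r 221.8 tang 0.1 radin 4.5 Fy -3.1
t 27.125 [-134.2   -1.2   93. ] F case -4.5 3.1 0.0 10.990704358764392
```

step_arm:
  steps:
    - {"x":0,"y":0,"z":0.2,"yaw":0,"hand":0.6}
    - {"x":0,"y":0,"z":0.2,"yaw":0,"hand":0.6}
    - {"x":0,"y":0,"z":0.2,"yaw":0,"hand":0.6}

```text
t: 27.5
position: [449.7, 10.3, 87.1]
tcp_rot: [-0.001, 0.615, 0.789, -0.001]
force: [-4.7, 4.0, -0.4]
width: 10.6
```

```bash
python3 k2.py
```

```text
t 27.5 [-134.5   -1.3   87.1] F case -3.6 5.1 -0.4 10.645788195002355
```

step_arm:
  steps:
    - {"x":0,"y":0,"z":0.2,"yaw":0,"hand":0.6}
    - {"x":0,"y":0,"z":0,"yaw":0,"hand":0.6}

```text
t: 27.75
position: [449.6, 10.3, 84.9]
tcp_rot: [-0.001, 0.615, 0.789, -0.001]
force: [-4.8, 3.2, -3.3]
width: 10.8
```

step_arm:
  steps:
    - {"x":0,"y":0,"z":0.2,"yaw":0,"hand":0.6}
    - {"x":0,"y":0,"z":0,"yaw":0,"hand":0.6}

```text
t: 28.0
position: [449.6, 10.2, 84.0]
tcp_rot: [-0.001, 0.615, 0.789, -0.001]
force: [-8.4, 3.2, 6.6]
width: 10.9
```

step_arm:
  steps:
    - {"x":0,"y":0,"z":0.1,"yaw":0,"hand":0.6}
    - {"x":0,"y":0,"z":0,"yaw":0,"hand":0.6}

```text
t: 28.25
position: [449.6, 10.1, 83.8]
tcp_rot: [-0.0, 0.615, 0.789, -0.001]
force: [-9.9, 3.0, 17.9]
width: 11.0
```

step_arm:
  steps:
    - {"x":0,"y":0,"z":0,"yaw":0,"hand":4}
    - {"x":0,"y":0,"z":0,"yaw":0,"hand":4}
    - {"x":0,"y":0,"z":0,"yaw":0,"hand":4}
    - {"x":0,"y":0,"z":0,"yaw":0,"hand":4}

```text
t: 28.75
position: [451.0, 10.1, 82.6]
tcp_rot: [0.0, 0.615, 0.789, 0.0]
force: [0.1, 0.4, 0.4]
width: 38.0
```

```bash
python3 k2.py
python3 - <<'E'
from kn import *
g=grab_frame("wrist");cv2.imwrite(f"pics/w20.png",g["frame"][:,:,::-1])
g=grab_frame("side");crop(g,230,370,140,260,5,"sd20.png")
E
```

```text
t 28.75 [-133.3   -1.7   82.6] F case 0.2 0.3 0.4 37.989691978221664
```

View pics/w20.png

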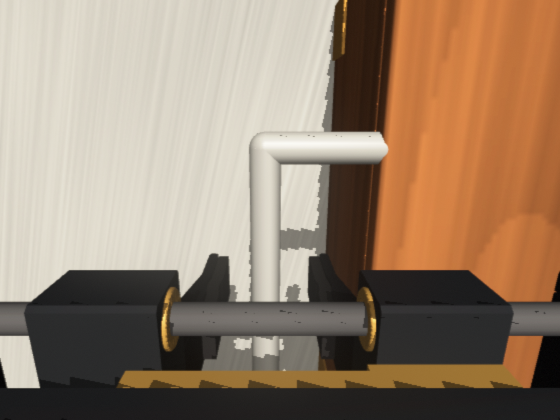

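View pics/sd20.png

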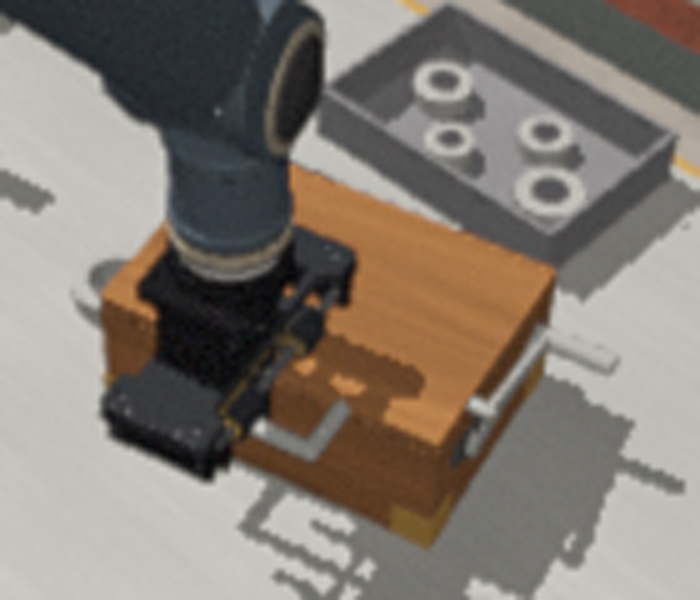

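step_arm:
  steps:
    - {"x":0,"y":0,"z":-2,"yaw":0,"hand":4}
    - {"x":0,"y":0,"z":-4,"yaw":0,"hand":4}
    - {"x":0,"y":0,"z":-6,"yaw":0,"hand":4}
    - {"x":0,"y":0,"z":-5.4,"yaw":0,"hand":4}
    - {"x":0,"y":0,"z":0,"yaw":0,"hand":4}
    - {"x":0,"y":0,"z":0,"yaw":0,"hand":4}

```text
t: 29.6
position: [449.9, 10.1, 256.0]
tcp_rot: [-0.0, 0.615, 0.789, -0.0]
force: [0.6, 0.4, 0.1]
width: 40.1
```

```bash
python3 k2.py
python3 - <<'E'
from kn import *
g=grab_frame("wrist");cv2.imwrite(f"pics/w21.png",g["frame"][:,:,::-1])
A=ray(g,264,123,106);print(A)
W=cloud(g);z=W[...,2]
# lid top height along depth
for u in(340,400,460,520):
    print(u,[case(W[v,u]).tolist() for v in(60,150,220)])
g=grab_frame("scene");cv2.imwrite("pics/scene21.png",g["frame"][:,:,::-1]);W=cloud(g)
a=cv2.imread("pics/scene0.png");b=g["frame"][:,:,::-1]
d=cv2.absdiff(a,np.ascontiguousarray(b)).max(2);cv2.imwrite("pics/diff.png",d*3)
E
```

```text
t 29.6 [-134.3   -1.5  256. ] F case 0.6 0.2 0.1 40.132863175081816
[431.56689929  70.23166468 106.        ]
340 [[-78.5, 108.8, 112.1], [-74.4, 39.8, 110.8], [-71.4, -20.3, 112.6]]
400 [[-32.5, 108.8, 112.8], [-25.2, 40.0, 112.1], [-19.4, -20.2, 113.0]]
460 [[14.2, 108.9, 111.6], [23.4, 40.2, 113.7], [33.0, -20.3, 112.5]]
520 [[59.4, 108.7, 113.4], [72.9, 40.2, 113.2], [84.6, -20.0, 113.3]]
```

View pics/w21.png

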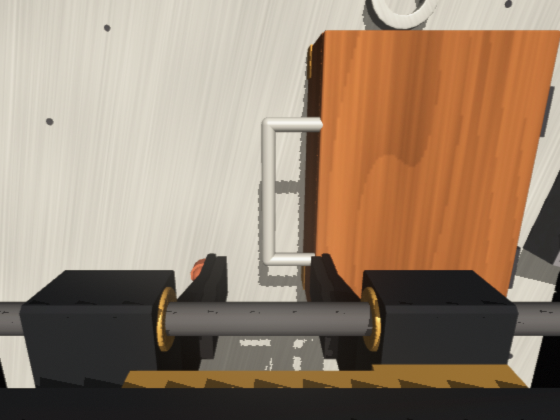

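View pics/scene21.png

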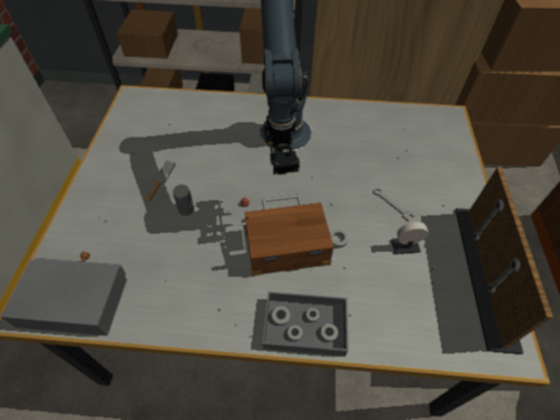

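View pics/diff.png

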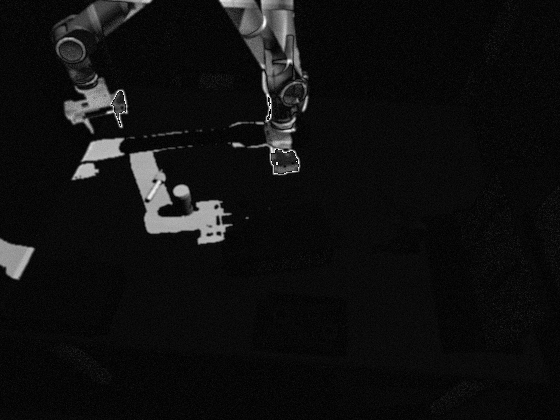

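```bash
python3 -c "
from bench import *
print(close_job())"
```

```text
the job is handed in; nothing more can be done
None
```

I finished the whole sequence in about 30 s and handed the job in; the interface gave no verdict.

- **Opening and locking:** I raised the lid by its handle to about 1.30 rad, where the stay came straight. The pull there was about 6 N. I eased it down to about 1.24 rad until the stay sat on its stop, and let go; the lid stood by itself.
- **Breaking the stay:** I pressed the knuckle pin along its arc with at most about 6 N. In the later part of the press the lid came down from about 1.24 to about 1.0 rad, more than I had expected. It still stood alone after I took the hand off, with the stay well folded.
- **Closing:** I took the handle again and lowered the lid at about 0.37 rad/s, slower at the end, until it met the case. That left about 18 N pressing it shut before I released and moved the hand clear.

**Last checks:**
- The lid top read level at 111–114 mm (112 expected).
- Compared with the first picture, the scene-camera view showed only the arm and its shadows changed. The bystanders, the case and the visible part of the stay were where they started.
- The hand is about 130 mm above the handle and the measured force is near 0 N.
- I judged the foot's position only from pictures and forces, not by direct measurement. It showed no slip. The fold of the stay was also judged from pictures.

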